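Fit the retaining ring that holds the drive pulley on its spindle

TASK

Fit the black retaining ring on the spindle with the red-handled ring pliers: take the pliers from their stand, put both tips into the ring's eyes and spread it, carry it over the spindle, press the sprung pulley down with it and let the ring close into the groove, then put the pliers back upright in their stand. Press gently, only a little harder than the pulley's spring needs (never more than 25 N on pulley or ring block), and leave the other things on the bench where they are.

Things in the scene. Friction and masses are not known exactly. Their poses are not given: they have to be found in the camera images.
- spindle: fixed round aluminium flange, 88 mm across, carrying an upright steel spindle, 40 mm diameter. Origin: centre of the flange's underside, z along the spindle. Spindle top at 58.2 mm, its last 2.7 mm tapered from 40 to 35 mm diameter. Ring groove from 43.8 to 49 mm high, 36.5 mm diameter at its bottom (1.75 mm deep), so the ring must be spread to pass over the spindle top
- groove (a point): point on the spindle's axis at mid-height of the ring groove, 46.4 mm above the flange's underside, z up. The 4 mm thick ring can close into the groove only while its underside is held at least 1.4 mm below this point (2.4 mm with the pulley at its stop); once closed and let go, the pulley's spring lifts it against the groove's upper edge (1.4 mm below)
- pulley: toothed belt pulley on the spindle, 62 mm across, sliding on it over a wave spring; origin: centre of its underside. Its flat steel top (57 mm across, 29 mm above the origin) stands 48 mm above the flange's underside and hides most of the groove until pressed down. 4 mm travel to a hard stop; spring about 3 N at first, 10.5 N at 3 mm (the ring can then close), 13 N at the stop
- ring: loose, springy black steel retaining ring, open on one side, an eye at each end; 4 mm thick, 36 mm inside, 50 mm outside when free, 38 g. Origin: centre of the free ring on its underside, z up, x towards the gap; the frame goes with the ring's back, opposite the gap. When it is spread to pass over the spindle, the spindle's axis must lie 21 mm from the middle between the eyes, towards the back
- eye_left (a point): centre of the left (+y) eye on the ring's upper face: a through hole 5 mm wide in a lug 10 mm wide. Eyes are 18.4 mm apart when free, their middle 22.7 mm from the ring's origin along x. About 10 N outward on each eye spreads them to 34 mm; the ring passes over the spindle from about 32 mm and has some 0.5 mm to spare all round at 34 mm
- eye_right (a point): centre of the right (-y) eye on the ring's upper face; a hole like that of the left eye. In the groove the closed ring has its eyes 18 to 20 mm apart; while it closes there the middle between the eyes moves outward from 21 to 22.7 mm off the spindle's axis
- nest: fixed round blue block on which the ring lies, 68 mm across below, 57 mm above; its top, which carries the ring and its eyes, is 14 mm above the origin (centre of its underside). A 33 mm stub, 3 mm high, stands inside the ring; a 5 mm steel pin, 24.5 mm from the middle along x and up to 19.5 mm high, stands in the ring's gap
- pliers: loose retaining-ring pliers, red handles up, tips down, 145 mm tall, 160 g. Origin: rivet of the joint; z up along the pliers, y from the right to the left handle. Squeezing the handles spreads the tips: each lever turns about the rivet by up to 0.2 rad, to a stop, against a spring. Joint block 34 x 11 x 16 mm (y, x, z). Half a turn about z gives the same tool
- tip_left (a point): left (+y) plier tip: centre of its flat shoulder, 5 x 5.5 mm, 55 mm below the rivet; from it a pin 3 mm wide reaches 3.5 mm further down. The pin goes into the eye until the shoulder sits on the ring's upper face. The shoulders push the ring down; pushing outward, the pins carry the ring by friction
- tip_right (a point): right (-y) plier tip, the same. The tips are 16 mm apart when free, 37.5 mm at the stop, and open about 0.9 mm for each 1 mm by which the handles are squeezed. As the levers swing, tips held by fingers at a fixed height sink about 1.5 mm from free to the stop and rise again as they close, so the push on whatever is below changes
- grip_left (a point): outer face of the left (+y) handle, 62 mm above the rivet, where a finger pad should bear. Handles are 13 mm wide (x), 50 mm high (36 to 86 mm above the rivet) and lean outward when free: 54 mm over both outer faces here, 58 mm at their upper ends; about 28 mm at the stop
- grip_right (a point): outer face of the right (-y) handle at the same height. Squeeze force about 16 N at first, 22 N at the stop, 31 N there with the ring on the tips; the return spring presses the handles against the fingers, so a light squeeze carries the pliers
- stand: fixed grey stand for the pliers, block 34 x 56 mm (x, y), 58 mm high, with a pocket 12 x 27 mm (x, y) open at the top, 52 mm deep. Origin: centre of its underside, z up, y along the long side of the pocket. The plier nose hangs in the pocket and the joint block rests on the pocket's ends, the rivet then 66 mm above the origin
- calipers: bystander: digital calipers lying flat, 205 mm long
- driver_green: bystander: small screwdriver with green handle, 164 mm long
- lid_box_3: bystander: green plastic component box, 51 x 66 x 26 mm
- loupe: bystander: black eye loupe, 34 mm across, 30 mm high
There are look-alikes about, which are no part of the job. There is more than one size of the spindle; the one meant has the size given above.

How it is judged:
By the outcome, as a careful person would: the job done as asked, in the order asked, and still so for the second after the job is handed in, with the robot touching nothing.
It also fails if it takes over 70 s, if anything falls off the work surface, if the arm or the gripper's body presses on something with over 40 N, if the wrist force passes 120 N, or if a joint passes its speed limit or range.

ROBOT

A 7-joint arm with a two-finger parallel gripper is mounted at the origin on a cart in front of the work surface, level with it; the furniture and walls round the work are solid. World frame = base frame: x ahead of the robot, y to its left, z up, the work surface at z = 0. Lengths are in m, angles in rad, forces in N, time in s.
With the tool pointing down it reaches from about 0.4 to 0.85 m from the base axis. Payload 4.5 kg.
Tool frame: the origin (TCP) lies at the very end of the fingers, on their centre line; the grasp point (between the pads) lies 19 mm behind it; z points along the fingers, y is the line along which they close (so a half turn about z gives the same grasp; the last joint's range is limited). The gripper opens to 88 mm and grips with 3 to 60 N. Pads are 18 mm wide; open, the fingers measure 123 mm over their backs; the gripper's body (75 mm by 187 mm) begins 45 mm behind the grasp point.
Start: joints at [-1.11, 0.689, -0.195, 1.565, 0.157, 0.902, -0.215], TCP at [0.259, 0.569, 0.239] pointing down, gripper open.
Joint ranges: [-3.01, 3.01], [-0.46, 2.08], [-1.47, 1.51], [0.13, 2.56], [-1, 4.14], [0.04, 2.09], [-2.66, 2.66]. Speed limits (rad/s): [2.57, 2.57, 3.14, 3.14, 3.14, 3.14, 3.14].

INTERFACE

Orientations are given as a unit quaternion [x, y, z, w].
In Python, from plant import r gives the robot as it stands. The module is installed in compiled form; this text tells all that it offers.
- The arm moves only by the tool step_arm, never from a script. Its argument "increments" is a list of rows, each a list of 2 entries, a list of its own where there are three numbers: the shift along the world's x, y, z in cm, then the turn, a rotation vector about the world's x, y, z in degrees. A call has exactly 10 rows; each row shifts and turns the commanded pose from where the row before left it; what a row does not reach is not made up. A row lasts 1/10 s, in which the tool goes at most 50 mm and 8.59 degrees, less where a joint would pass 70% of its speed; a pose out of reach is approached as far as the arm can. A call is refused whole if a number of a shift passes 5 or a number of a turn 8.59, either way. A call with a gripper value outside its range is refused whole. "fingers" is the opening, from 0 (shut) to 1 (fully open), set as the call begins (left out, the last holds). The fingers move at their own pace and stop on an object; "grip_force" is the grip in N (left out, the last holds). Time passes only in rows, so rows that do not move let the fingers close, or fill a call up. It gives the time, the measured TCP pose, the force, the opening and the grip force at its end, in the units of the state.
- r.get_state(): the state, without advancing time (a new reading comes with each control period).
- r.snapshot(name): name is "scene" or "side" or "wrist"; returns (picture, depth): 400x640x3 uint8, red, green, blue; 400x640 float32, m along the optical axis (not along the pixel's ray), 0 where there is no reading.
- r.calibration(name): a dict with "fov_y" (degrees; the focal length in pixels is half the picture's height over the tangent of half this angle, whatever the lens; pixels are square), "cx", "cy" (the principal point, pixels), "k1" (the pictures are not rectified: a ray, as slopes to the right and down, at radius r is drawn at 1 + k1 r^2 times it, then the intrinsics apply), "R" (3x3) and "t" (3): a world point X has camera coordinates R X + t. Camera axes: x right, y down, z forward; pixel columns grow to the right and rows downward; lengths in m; the calibration is good to about 2 mm. A picture is of the moment at which its call begins: read the wrist's pose just before it. calibration takes no time and is no camera call; for the wrist camera it gives the pose at the moment of the call.
- r.finish_job(): hands the job in; it is judged then, once.
The state is a dict: "clock": time; "q": joint angles; "qd": joint speeds; "joint_torque": joint torques, N m; "tool_pos": TCP position; "eef_rot": TCP orientation; "contact_force": force on the tool from outside, world axes, zero at the start; "moment": the same for the moment, N m; "opening": opening from 0.0 (shut) to 1.0 (fully open); "finger_force": force on a finger pad.
Only numpy, scipy, OpenCV 4.12 (cv2) and the standard library are available. Lean on these libraries where they do the work, as an engineer would, in place of code of your own. Each camera call takes 0.05 s, during which the arm holds its last target. There are 200 camera calls.

## Working session

There is one attempt and no reset: what is moved stays moved. The work goes in short steps, Python scripts to look and compute and a tool call to move; the robot and the scene stay as the last step left them, time stands still between calls to the robot, and variables do not carry over. Pictures are saved under pics/ and viewed, at most 10 in all, crops included, and the job is handed in when it is done.

Besides the shell and the picture viewer there is one more tool, called after "Request:" as a command line: name --argument value ..., lists and objects as JSON in quotes. step_arm: Moves the arm, as the interface text tells. Its arguments: {"type":"object","properties":{"increments":{"type":"array","items":{"type":"array"}},"fingers":{"type":"number"},"grip_force":{"type":"number"}},"required":["increments"]}

```bash
mkdir -p pics; cat > h.py <<'E'
import numpy as np, cv2
from plant import r
def snap(n,name):
    c=r.calibration(n); p,d=r.snapshot(n)
    cv2.imwrite(f'pics/{name}.png',p[:,:,::-1]); np.savez(f'pics/{name}.npz',p=p,d=d,**{k:np.array(v) for k,v in c.items()})
def load(name): return dict(np.load(f'pics/{name}.npz'))
def ray(c,u,v):
    f=200/np.tan(np.radians(float(c['fov_y']))/2)
    x,y=(np.array(u,float)-c['cx'])/f,(np.array(v,float)-c['cy'])/f
    a,b=x,y
    for _ in range(15):
        s=1+c['k1']*(a*a+b*b); a,b=x/s,y/s
    return np.stack([a,b,np.ones_like(a)],-1)
def cloud(c):
    v,u=np.mgrid[0:400,0:640]; P=ray(c,u,v)*c['d'][...,None]
    return (P-c['t'])@c['R']
def onz(c,u,v,z):
    w=ray(c,u,v)@c['R']; o=-c['R'].T@c['t']
    return o+w*(z-o[2])/w[...,2:3]
def proj(c,X):
    X=np.array(X)@c['R'].T+c['t']; a,b=X[...,0]/X[...,2],X[...,1]/X[...,2]
    f=200/np.tan(np.radians(float(c['fov_y']))/2); s=1+c['k1']*(a*a+b*b)
    return np.stack([c['cx']+f*s*a,c['cy']+f*s*b],-1)
E
python3 - <<'E'
from h import *
for n in('scene','side','wrist'): snap(n,n+'0')
a=cv2.imread('pics/scene0.png');b=cv2.imread('pics/side0.png');cc=cv2.imread('pics/wrist0.png')
for n in('scene0','side0','wrist0'):
    c=load(n);print(n,c['fov_y'],-c['R'].T@c['t'],c['R'][2])
s=r.get_state();print(s['eef_rot'],s['contact_force'],s['opening'])
E
```

```text
scene0 48.63439062525066 [ 0.1618509  -0.38286619  0.63145898] [ 0.36464868  0.69147463 -0.6236138 ]
side0 57.24022527271842 [0.02624151 0.83468601 0.48967911] [ 0.51162737 -0.73435107 -0.44605599]
wrist0 58.39671126613348 [0.18151524 0.60313369 0.38355092] [ 0.29454622 -0.13539507 -0.9459972 ]
[ 2.11754901e-01  9.77322575e-01 -6.62810203e-04 -8.79062556e-05] [-0.44126847  0.06930713  0.63440648] 0.9981359063276928
```

View pics/scene0.png

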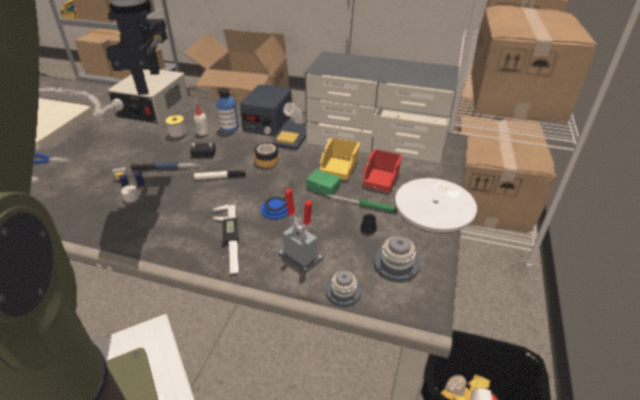

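View pics/side0.png

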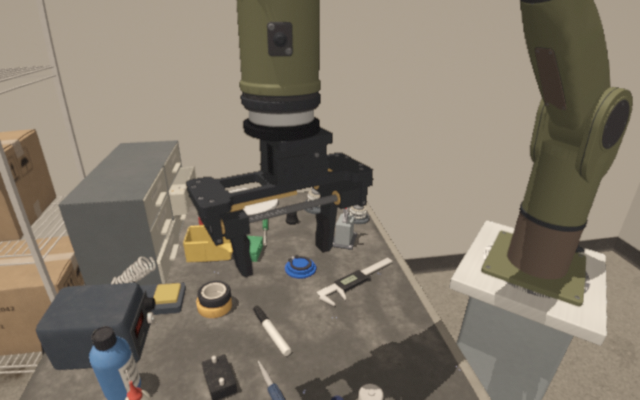

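The scene view shows the stand with pliers at about (300,245), the nest at (276,207), and two spindles at (398,255) and (344,287). Next I get their positions and sizes.

```bash
python3 - <<'E'
from h import *
c=load('scene0')
for n,(u,v,z) in dict(bigtop=(400,241,.058),smalltop=(344,276,.045),bigL=(376,264,.005),bigR=(420,264,.005),smL=(328,291,.005),smR=(361,291,.005),nest=(276,207,.014),stand=(300,240,.058),handL=(289,190,.152),handR=(307,202,.152),driver=(390,208,.01),loupe=(369,217,.03),cal=(230,230,.01),box=(323,180,.026)).items():
    print(n,onz(c,u,v,z).round(3), cloud(c)[v,u].round(3))
p=c['p'][160:320,200:440,::-1]
cv2.imwrite('pics/crop1.png',cv2.resize(p,None,fx=3.33,fy=3.33,interpolation=cv2.INTER_CUBIC))
E
```

```text
bigtop [0.572 0.068 0.058] [0.572 0.068 0.058]
smalltop [0.443 0.053 0.045] [0.444 0.054 0.044]
bigL [0.532 0.08  0.005] [0.529 0.076 0.01 ]
bigR [0.606 0.04  0.005] [0.604 0.038 0.008]
smL [0.419 0.066 0.005] [0.418 0.064 0.008]
smR [0.472 0.038 0.005] [ 0.475  0.042 -0.001]
nest [0.428 0.316 0.014] [0.426 0.312 0.018]
stand [0.41  0.157 0.058] [0.409 0.156 0.06 ]
handL [0.408 0.192 0.152] [0.408 0.192 0.152]
handR [0.421 0.147 0.152] [0.421 0.148 0.151]
driver [0.649 0.2   0.01 ] [0.646 0.197 0.013]
loupe [0.578 0.178 0.03 ] [0.583 0.185 0.023]
cal [0.316 0.297 0.01 ] [0.316 0.296 0.011]
box [0.558 0.341 0.026] [0.558 0.341 0.026]
```

View pics/crop1.png

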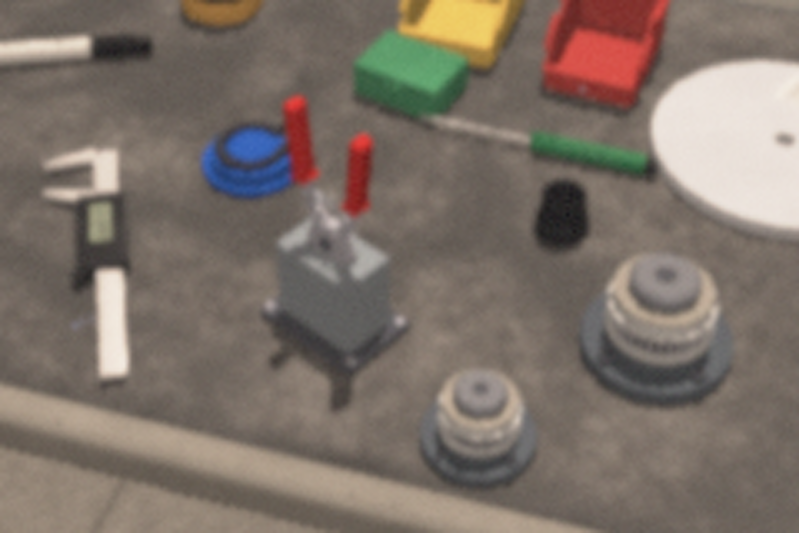

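The crop confirms the larger spindle (flange about 85–88 mm) is the right one, at roughly (0.571, 0.066). The pliers' handle line is at about 106°. I'll go above the nest with the tool turned to match the pliers.

Request:
step_arm --increments '[[[2.1,-3.1,-0.9],[0,0,5]],[[2.1,-3.1,-0.9],[0,0,5]],[[2.1,-3.1,-0.9],[0,0,5]],[[2.1,-3.1,-0.9],[0,0,5]],[[2.1,-3.1,-0.9],[0,0,5]],[[2.1,-3.1,-0.9],[0,0,5]],[[2.1,-3.1,-0.9],[0,0,5]],[[2.1,-3.1,-0.9],[0,0,5]],[[0,0,0],[0,0,0]],[[0,0,0],[0,0,0]]]' --fingers 1

```text
clock: 1.15
tool_pos: [0.4272, 0.32, 0.1664]
eef_rot: [-0.134, 0.991, -0.0, -0.0]
contact_force: [0.1, 0.3, 0.6]
opening: 1.0
finger_force: 0.0
```

```bash
python3 - <<'E'
from h import *
s=r.get_state();print(s['tool_pos'],s['eef_rot'],s['qd'],s['clock'],s['contact_force'])
snap('wrist','w1')
p=load('w1')['p'][:,:,::-1]
cv2.imwrite('pics/w1b.png',cv2.resize(p,(800,500),interpolation=cv2.INTER_CUBIC))
E
```

```text
[0.42715733 0.32001218 0.16636101] [-1.33692367e-01  9.91022798e-01 -9.08953882e-05 -3.96608421e-04] [-0.04465493 -0.01080264 -0.03196568 -0.01270681 -0.00731981 -0.00430214
 -0.00231942] 1.15 [0.07714023 0.33773174 0.61666086]
```

View pics/w1b.png

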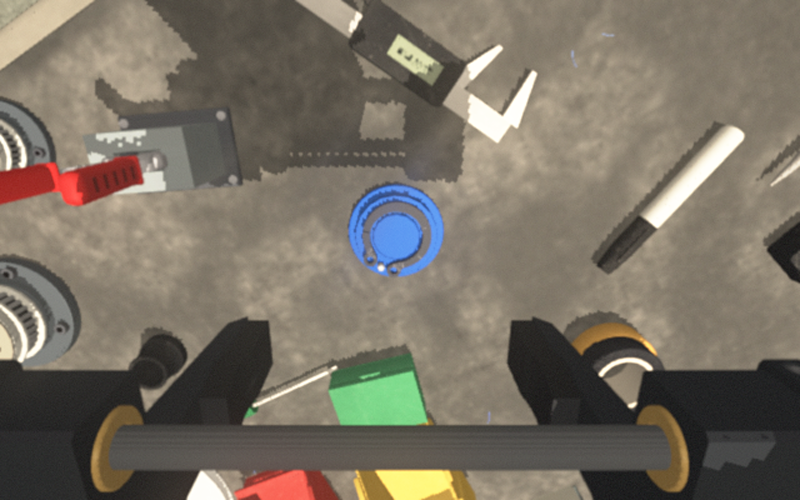

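```bash
python3 - <<'E'
from h import *
c=load('w1')
p=c['p'][140:228,270:365,::-1]
cv2.imwrite('pics/w1c.png',cv2.resize(p,None,fx=6,fy=6,interpolation=cv2.INTER_CUBIC))
hsv=cv2.cvtColor(c['p'],cv2.COLOR_RGB2HSV)
C=cloud(c)
m=(hsv[...,0]>100)&(hsv[...,0]<125)&(hsv[...,1]>150)
m[:,:250]=0;m[:,390:]=0;m[:130]=0;m[240:]=0
z=C[...,2]
print(np.percentile(z[m],[5,25,50,75,95]).round(4))
# base outline circle in image -> fit ellipse of hull
h=cv2.convexHull(np.argwhere(m)[:,::-1].astype(np.int32))[:,0]
X=onz(c,h[:,0],h[:,1],0.005)[:,:2]
A=np.c_[2*X,np.ones(len(X))];s=np.linalg.lstsq(A,(X**2).sum(1),rcond=None)[0];print('nest',s[:2],np.sqrt(s[2]+s[0]**2+s[1]**2))
# stub: blue inner component, z=.017
n,l,st,ce=cv2.connectedComponentsWithStats(m.astype(np.uint8))
for i in range(1,n):
    if st[i,4]>100: print(st[i],ce[i],onz(c,*ce[i],.017))
# robust depth-based: points with z>.0155 ring region
k=(np.abs(C[...,0]-.428)<.045)&(np.abs(C[...,1]-.316)<.045)
for lo,hi in((.011,.0155),(.0155,.021)):
    q=k&(z>lo)&(z<hi);print(lo,q.sum(),C[q].mean(0),(C[q].min(0)+C[q].max(0))/2)
E
```

```text
[0.0048 0.006  0.0136 0.0163 0.0174]
nest [0.42961242 0.32464146] 0.03320315788403444
[ 279  148   75   72 1374] [316.4286754 175.5371179] [0.41823763 0.3214232  0.017     ]
[ 297  171   40   42 1148] [317.04006969 190.64198606] [0.43100372 0.32554583 0.017     ]
0.011 1142 [0.42821984 0.32384234 0.01363741] [0.42954697 0.32482241 0.01339805]
0.0155 2087 [0.4290716  0.32475146 0.01707334] [0.43187571 0.32502474 0.01766146]
```

View pics/w1c.png

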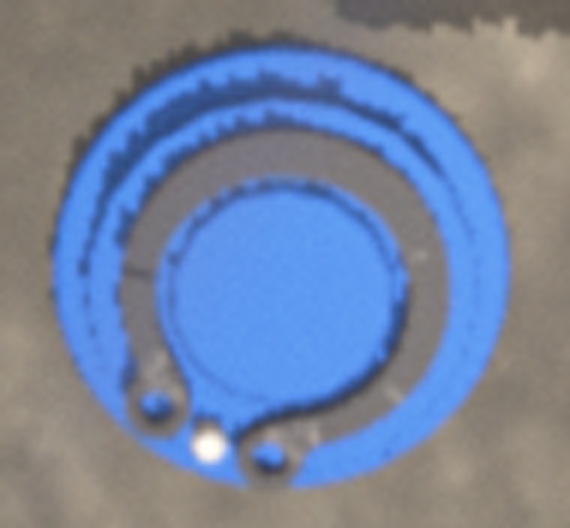

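```bash
python3 - <<'E'
from h import *
c=load('w1')
g=lambda u,v,z: onz(c,(u+.5)/6-.5+270,(v+.5)/6-.5+140,z)
a=g(157,403,.018);b=g(269,456,.018);p=g(209,446,.0195);s=g(284,293,.017)
n=g(281,266,.003)
print('eyes',a,b,np.linalg.norm(a-b),'mid',(a+b)/2,'pin',p,'stub',s,'nest',n)
d=a-b;print('eye line deg',np.degrees(np.arctan2(d[1],d[0])))
for ctr in(s,np.array([.4296,.3247,0])):
    e=(a+b)/2-ctr;print(np.linalg.norm(e[:2]),np.degrees(np.arctan2(e[1],e[0])))
E
```

```text
eyes [0.44976219 0.31152249 0.018     ] [0.45338181 0.32941689 0.018     ] 0.018256809007281855 mid [0.451572   0.32046969 0.018     ] pin [0.45364867 0.32041574 0.0195    ] stub [0.42910782 0.32490349 0.017     ] nest [0.4291403 0.3246585 0.003    ]
eye line deg -101.43529585024152
0.02289755455489142 -11.16508221016891
0.02237553123448838 -10.8979153980341
```

Request:
step_arm --increments '[[[0,-3,0.5],[0,0,0]],[[0,-3,0.5],[0,0,0]],[[0,-3,0],[0,0,0]],[[0,-3,0],[0,0,0]],[[-1,-3,0],[0,0,0]],[[0,0,0],[0,0,0]],[[0,0,0],[0,0,0]],[[0,0,0],[0,0,0]],[[0,0,0],[0,0,0]],[[0,0,0],[0,0,0]]]'

```text
clock: 2.2
tool_pos: [0.4168, 0.1723, 0.1768]
eef_rot: [-0.136, 0.991, 0.0, 0.0]
contact_force: [0.7, -0.5, -0.1]
opening: 0.999
finger_force: 0.0
```

```bash
python3 - <<'E'
from h import *
s=r.get_state();print(s['tool_pos'],s['eef_rot'],s['clock'],s['contact_force'])
snap('wrist','w2')
p=load('w2')['p'][:,:,::-1]
cv2.imwrite('pics/w2b.png',cv2.resize(p,(800,500),interpolation=cv2.INTER_CUBIC))
E
```

```text
[0.41683547 0.17226947 0.1767679 ] [-1.36099044e-01  9.90695106e-01  4.49385610e-04  2.34291835e-04] 2.2 [ 0.68230266 -0.52839432 -0.14202111]
```

View pics/w2b.png

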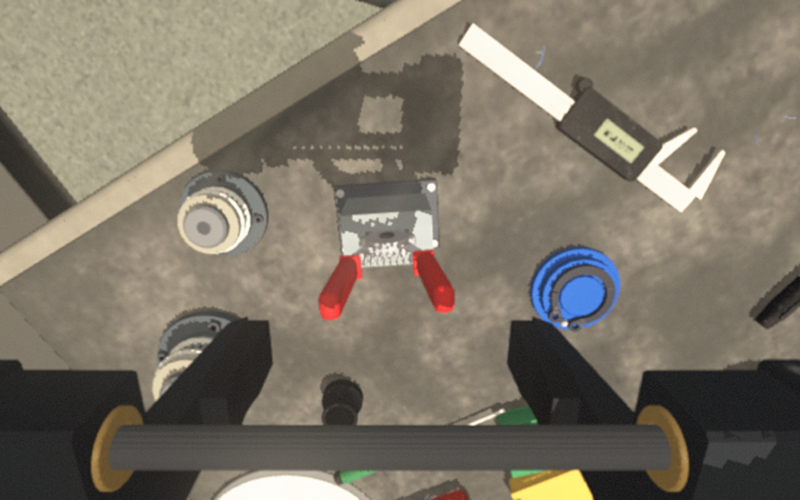

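```bash
python3 - <<'E'
from h import *
c=load('w2');C=cloud(c)
hsv=cv2.cvtColor(c['p'],cv2.COLOR_RGB2HSV)
m=((hsv[...,0]<8)|(hsv[...,0]>172))&(hsv[...,1]>140)&(C[...,2]>.09)
n,l,st,ce=cv2.connectedComponentsWithStats(m.astype(np.uint8))
pts=[]
for i in range(1,n):
    if st[i,4]>100:
        k=l==i;Z=C[k];print(st[i],Z.min(0),Z.max(0))
        for z0 in(.112,.128,.14,.148):
            q=Z[np.abs(Z[:,2]-z0)<.004]
            print(z0,len(q),q.mean(0).round(4),q.min(0).round(4),q.max(0).round(4))
        t=Z[Z[:,2]>.145];pts.append(t.mean(0))
d=pts[0]-pts[1];print(pts,np.linalg.norm(d),np.degrees(np.arctan2(d[1],d[0])),(pts[0]+pts[1])/2)
# stand top plane
k=(np.abs(C[...,2]-.058)<.003)&(np.abs(C[...,0]-.415)<.05)&(np.abs(C[...,1]-.165)<.05)
q=(C[k][:,:2]*1000).astype(np.float32);rr=cv2.minAreaRect(q);print(rr,k.sum())
E
```

```text
[330 200  34  50 932] [0.33522844 0.14868019 0.10177641] [0.41444643 0.19761064 0.32228625]
0.112 77 [0.4035 0.1854 0.112 ] [0.4003 0.1832 0.1083] [0.4109 0.1899 0.116 ]
0.128 94 [0.4028 0.1871 0.128 ] [0.3999 0.1846 0.1241] [0.4101 0.1918 0.132 ]
0.14 119 [0.4023 0.1883 0.1403] [0.3993 0.1859 0.1361] [0.4103 0.1932 0.144 ]
0.148 389 [0.4045 0.1914 0.1499] [0.3988 0.1866 0.144 ] [0.4115 0.1976 0.152 ]
[ 255  204   35   52 1001] [0.33522844 0.14145699 0.10152473] [0.42823517 0.15838244 0.32228625]
0.112 83 [0.4163 0.151  0.112 ] [0.4143 0.1455 0.1081] [0.4222 0.1557 0.1157]
0.128 107 [0.4168 0.1493 0.128 ] [0.4146 0.1435 0.124 ] [0.4227 0.1542 0.132 ]
0.14 126 [0.4173 0.1484 0.14  ] [0.4149 0.1426 0.136 ] [0.4232 0.1531 0.1438]
0.148 403 [0.4205 0.1469 0.1496] [0.4152 0.1415 0.144 ] [0.4282 0.1522 0.152 ]
[array([0.4035275 , 0.19082197, 0.15269051]), array([0.41962298, 0.14681797, 0.15215538])] 0.04685832950793726 110.0911555138614 [0.41157524 0.16881997 0.15242295]
((413.9195251464844, 169.53262329101562), (34.90365219116211, 55.9207878112793), 19.806459426879883) 1726
```

Request:
step_arm --increments '[[[-0.15,-0.15,0],[0,0,2.1]],[[-0.15,-0.12,0],[0,0,2.1]],[[0,0,-1.5],[0,0,0]],[[0,0,-1.5],[0,0,0]],[[0,0,-1.5],[0,0,0]],[[0,0,-1.5],[0,0,0]],[[0,0,-0.78],[0,0,0]],[[0,0,0],[0,0,0]],[[0,0,0],[0,0,0]],[[0,0,0],[0,0,0]]]'

```text
clock: 3.25
tool_pos: [0.414, 0.1684, 0.1095]
eef_rot: [-0.172, 0.985, 0.0, 0.0]
contact_force: [0.2, 0.3, 0.2]
opening: 0.997
finger_force: 0.0
```

Request:
step_arm --increments '[[[0,0,0],[0,0,0]],[[0,0,0],[0,0,0]],[[0,0,0],[0,0,0]],[[0,0,0],[0,0,0]],[[0,0,0],[0,0,0]],[[0,0,0],[0,0,0]],[[0,0,0],[0,0,0]],[[0,0,0],[0,0,0]],[[0,0,0],[0,0,0]],[[0,0,0],[0,0,0]]]' --fingers 0.585 --grip_force 30

```text
clock: 4.25
tool_pos: [0.4144, 0.1687, 0.1096]
eef_rot: [-0.172, 0.985, 0.0, 0.001]
contact_force: [-0.0, 0.0, 8.0]
opening: 0.589
finger_force: 13.5
```

Request:
step_arm --increments '[[[0,0,1],[0,0,0]],[[0,0,1.5],[0,0,0]],[[0,0,2],[0,0,0]],[[0,0,1.5],[0,0,0]],[[0,0,0.5],[0,0,0]],[[0.6,2.5,0],[0,0,-6]],[[0.6,2.5,0],[0,0,-6]],[[0.6,2.5,0],[0,0,-6]],[[0.6,2.5,0],[0,0,-6]],[[0.6,2.5,0],[0,0,-6.8]]]'

```text
clock: 5.25
tool_pos: [0.4435, 0.2938, 0.1731]
eef_rot: [0.099, 0.995, -0.001, -0.0]
contact_force: [-0.1, -0.2, -1.4]
opening: 0.587
finger_force: 13.7
```

Request:
step_arm --increments '[[[0.3,1.2,0],[0,0,0]],[[0.3,1.2,-0.5],[0,0,0]],[[0,0,-1.5],[0,0,0]],[[0,0,-1.5],[0,0,0]],[[0,0,0],[0,0,0]],[[0,0,0],[0,0,0]],[[0,0,0],[0,0,0]],[[0,0,0],[0,0,0]],[[0,0,0],[0,0,0]],[[0,0,0],[0,0,0]]]'

```text
clock: 6.25
tool_pos: [0.4499, 0.3173, 0.1393]
eef_rot: [0.096, 0.995, 0.0, 0.0]
contact_force: [0.3, 0.0, -1.7]
opening: 0.582
finger_force: 13.7
```

```bash
python3 - <<'E'
from h import *
s=r.get_state();print(s['tool_pos'],s['eef_rot'],s['clock'],s['contact_force'],s['opening'])
snap('wrist','w3')
p=load('w3')['p'][100:300,190:450,::-1]
cv2.imwrite('pics/w3b.png',cv2.resize(p,None,fx=3,fy=3,interpolation=cv2.INTER_CUBIC))
E
```

```text
[0.44987659 0.31731709 0.13929963] [9.62925555e-02 9.95353022e-01 2.27943055e-04 2.33145774e-04] 6.25 [ 0.30651178  0.02937015 -1.7498165 ] 0.5821612263869422
```

View pics/w3b.png

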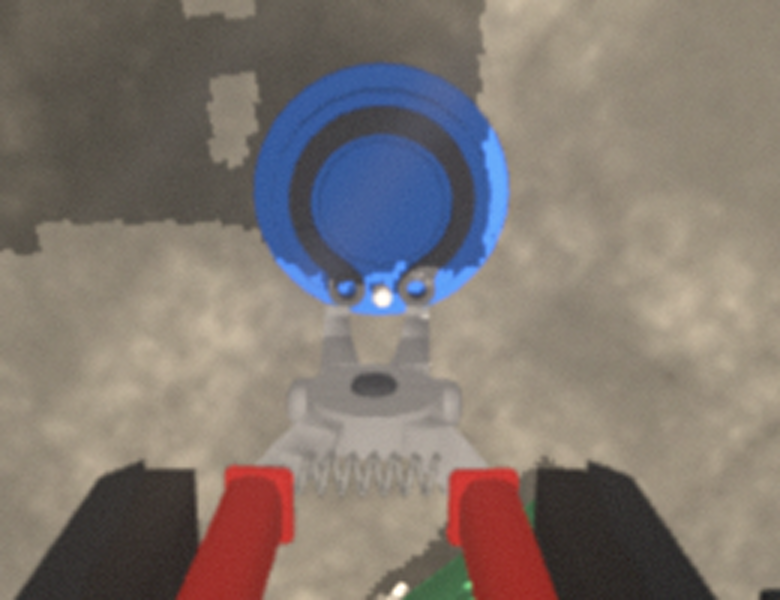

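The tips at about (338,310) and (418,310) in the crop sit just below the eyes at (347,289) and (417,288), with the white pin at (382,297). I compare them with the prediction.

```bash
python3 - <<'E'
from h import *
c=load('w3')
px=lambda u,v:((u+.5)/3-.5+190,(v+.5)/3-.5+100)
ts=np.array([.44988,.31732,.1393]);a=2*np.arctan2(.99535,.0963)-np.pi/2
Y=np.array([np.cos(a),np.sin(a),0]);print(np.degrees(a))
for dz in(.098,.1015):
  for s in(1,-1):
    q=proj(c,ts+s*.00925*Y-[0,0,dz]);print(dz,s,((q-[190,100]+.5)*3-.5).round(1))
q=proj(c,ts-[0,0,.043]+[0,0,.0]);print('rivet',((q-[190,100]+.5)*3-.5).round(1))
A=onz(c,*px(346.5,289),.018);B=onz(c,*px(416.5,288.5),.018);print(A,B,(A+B)/2,np.linalg.norm(A-B),onz(c,*px(382,297),.0195))
d=A-B;print(np.degrees(np.arctan2(d[1],d[0])))
p=c['p'][170:230,280:350,::-1]
cv2.imwrite('pics/w3c.png',cv2.resize(p,None,fx=9,fy=9,interpolation=cv2.INTER_CUBIC))
E
```

```text
78.94767918807074
0.098 1 [405.7 313.3]
0.098 -1 [328.7 313.2]
0.1015 1 [405.2 308.5]
0.1015 -1 [329.1 308.5]
rivet [367.9 407.5]
[0.45022505 0.31179864 0.018     ] [0.45358913 0.32976159 0.018     ] [0.45190709 0.32078012 0.018     ] 0.018275249543469544 [0.45366915 0.32055591 0.0195    ]
-100.6074096458533
```

View pics/w3c.png

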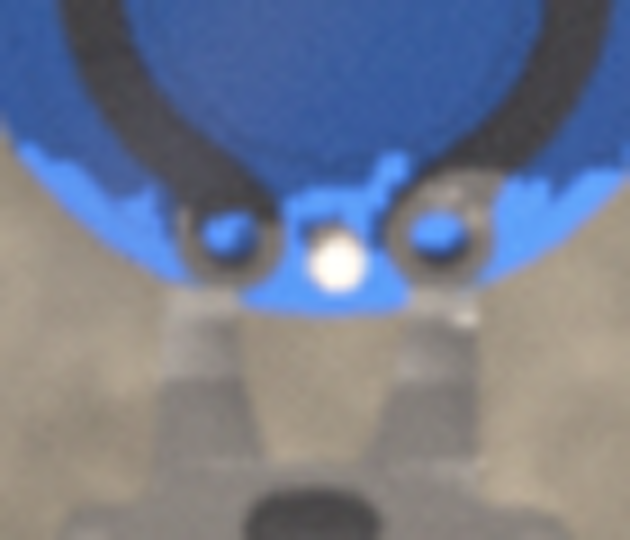

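```bash
python3 - <<'E'
from h import *
c=load('w3');C=cloud(c)
ts=np.array([.44988,.31732,.1393]);a=np.radians(78.95)
Y=np.array([np.cos(a),np.sin(a),0]);X=np.array([-np.sin(a),np.cos(a),0])
T=np.stack([(C-ts)@X,(C-ts)@Y,(C-ts)[...,2]],-1)*1000
np.set_printoptions(suppress=True,precision=1,linewidth=200)
for v in(204,207,210,213,216,220,226,232,240):
    row=T[v,292:352]; k=(row[:,2]>-110)&(row[:,2]<10); R=row[k]
    if len(R): 
        L=R[R[:,1]<2.5];Q=R[R[:,1]>=2.5]
        print(v,k.sum(),'L',L[:,1].min() if len(L) else 0,L[:,1].max() if len(L) else 0,np.median(L[:,[0,2]],axis=0),'R',Q[:,1].min(),Q[:,1].max(),np.median(Q[:,[0,2]],axis=0))
E
```

```text
204 16 L -9.957720370715705 -5.030759443840067 [  1.3 -94.4] R 9.133903112378063 14.089307555498351 [  1.6 -93.6]
207 17 L -9.694493070185354 -4.217586661789889 [  1.6 -87.4] R 8.904301398217315 13.766147036930882 [  1.6 -87.1]
210 18 L -9.529675202737494 -4.1356856756590386 [  1.5 -81.4] R 8.006420678384492 13.415904261129972 [  1.6 -81.4]
213 21 L -9.978017144395386 -3.3942216542220462 [  1.7 -75.3] R 7.160453146823518 13.01768540284432 [  1.6 -75.6]
216 23 L -9.757803574338313 -2.692000596127563 [  1.5 -70.3] R 6.342774327927793 12.838698852532456 [  1.5 -70.2]
220 26 L -9.537946042755829 -2.006430060107338 [  1.5 -63.3] R 4.906137938353129 12.440728794735614 [  1.5 -63.4]
226 48 L -11.917287441700159 2.112910304337766 [  3.7 -48.3] R 2.6823369035158238 15.770737248642085 [  3.5 -48.8]
232 52 L -11.463172708204954 2.053997904871856 [  3.5 -40.1] R 2.644561097456342 17.72253160906069 [  3.4 -40.1]
240 51 L -11.112300720333248 2.498053074384817 [  2.2 -32.2] R 3.038730355252006 17.24487569147507 [  1.9 -32.9]
```

Request:
step_arm --increments '[[[0.07,0.34,0],[-0.98,0.19,0.4]],[[0,0,-0.5],[0,0,0]],[[0,0,-0.5],[0,0,0]],[[0,0,-0.4],[0,0,0]],[[0,0,0],[0,0,0]],[[0,0,0],[0,0,0]],[[0,0,0],[0,0,0]],[[0,0,0],[0,0,0]],[[0,0,0],[0,0,0]],[[0,0,0],[0,0,0]]]'

```text
clock: 7.3
tool_pos: [0.4505, 0.3207, 0.1251]
eef_rot: [0.093, 0.996, -0.009, -0.001]
contact_force: [0.1, -1.0, -1.0]
opening: 0.59
finger_force: 13.7
```

```bash
cat >> h.py <<'E'
def tool():
    from scipy.spatial.transform import Rotation as Ro
    s=r.get_state();M=Ro.from_quat(s['eef_rot']).as_matrix();Y=M[:,1];X=M[:,0]
    return s,np.array(s['tool_pos']),X,Y
E
python3 - <<'E'
from h import *
np.set_printoptions(suppress=True,precision=4,linewidth=200)
s,ts,X,Y=tool();print(ts,X,Y,s['clock'],s['contact_force'],s['opening'])
snap('wrist','w4');c=load('w4');C=cloud(c)
T=np.stack([(C-ts)@X,(C-ts)@Y,(C-ts)[...,2]],-1)*1000
for v in range(190,224,3):
    row=T[v,285:360]; k=(row[:,2]>-97)&(row[:,2]<-55); R=row[k]
    if len(R)>6:
        L=R[R[:,1]<0];Q=R[R[:,1]>=0]
        if len(L)and len(Q):print(v,'L',L[:,1].min().round(1),L[:,1].max().round(1),np.median(L[:,[0,2]],axis=0).round(1),'R',Q[:,1].min().round(1),Q[:,1].max().round(1),np.median(Q[:,[0,2]],axis=0).round(1))
m=proj(c,[.4517,.3206,.018]);u,v=int(m[0]),int(m[1]);print(u,v)
p=c['p'][v-30:v+30,u-40:u+40,::-1]
cv2.imwrite('pics/w4c.png',cv2.resize(p,None,fx=9,fy=9,interpolation=cv2.INTER_CUBIC))
E
```

```text
[0.4505 0.3207 0.1251] [-0.9828  0.1849 -0.0002] [ 0.1849  0.9826 -0.0172] 7.3 [ 0.0991 -0.9566 -0.9641] 0.5895315728992574
205 L -9.9 -5.0 [  1.6 -91.5] R 9.0 14.0 [  1.6 -92. ]
208 L -9.7 -4.2 [  1.8 -84.7] R 8.1 13.6 [  1.6 -85.8]
211 L -9.5 -4.2 [  1.6 -79.3] R 7.9 13.3 [  1.7 -79.6]
214 L -10.0 -3.4 [  1.6 -73.8] R 7.1 13.0 [  1.5 -74.4]
217 L -9.8 -2.7 [  1.6 -68.2] R 6.3 12.7 [  1.6 -68.5]
220 L -9.6 -2.0 [  1.5 -63.3] R 4.9 12.4 [  1.4 -63.9]
223 L -9.3 -8.2 [  1.6 -58.1] R 10.3 12.1 [  1.7 -58.1]
314 201
```

View pics/w4c.png

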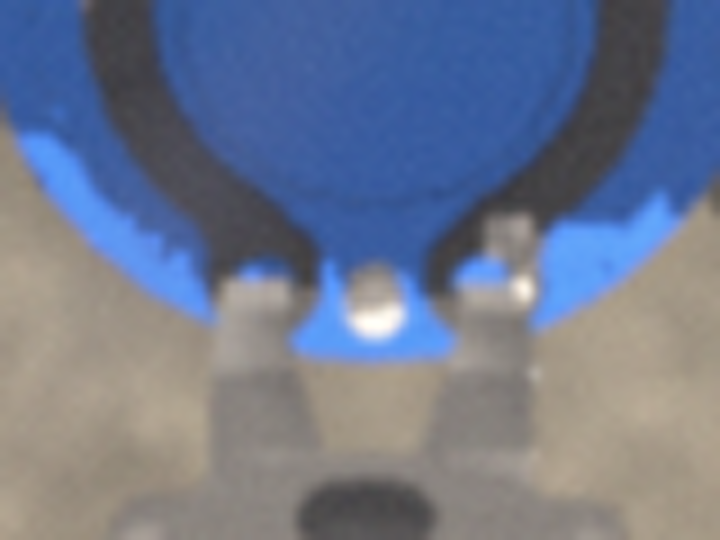

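Laterally, the tips and eyes share the same middle (about x=375 in the crop), and the depth data puts them in line fore and aft. I descend.

Request:
step_arm --increments '[[[0,0,-0.3],[0,0,0]],[[0,0,-0.2],[0,0,0]],[[0,0,-0.2],[0,0,0]],[[0,0,0],[0,0,0]],[[0,0,0],[0,0,0]],[[0,0,0],[0,0,0]],[[0,0,0],[0,0,0]],[[0,0,0],[0,0,0]],[[0,0,0],[0,0,0]],[[0,0,0],[0,0,0]]]'

```text
clock: 8.35
tool_pos: [0.4504, 0.3207, 0.118]
eef_rot: [0.093, 0.996, -0.009, -0.001]
contact_force: [-1.2, 0.5, -1.5]
opening: 0.589
finger_force: 13.7
```

Request:
step_arm --increments '[[[0,0,-0.1],[0,0,0]],[[0,0,-0.05],[0,0,0]],[[0,0,0],[0,0,0]],[[0,0,0],[0,0,0]],[[0,0,0],[0,0,0]],[[0,0,0],[0,0,0]],[[0,0,0],[0,0,0]],[[0,0,0],[0,0,0]],[[0,0,0],[0,0,0]],[[0,0,0],[0,0,0]]]'

```text
clock: 9.35
tool_pos: [0.4504, 0.3207, 0.1165]
eef_rot: [0.093, 0.996, -0.009, -0.001]
contact_force: [-0.7, -0.5, 0.8]
opening: 0.588
finger_force: 14.0
```

Request:
step_arm --increments '[[[0,0,-0.05],[0,0,0]],[[0,0,-0.05],[0,0,0]],[[0,0,0],[0,0,0]],[[0,0,0],[0,0,0]],[[0,0,0],[0,0,0]],[[0,0,0],[0,0,0]],[[0,0,0],[0,0,0]],[[0,0,0],[0,0,0]],[[0,0,0],[0,0,0]],[[0,0,0],[0,0,0]]]'

```text
clock: 10.35
tool_pos: [0.4509, 0.3209, 0.1161]
eef_rot: [0.093, 0.996, -0.008, -0.0]
contact_force: [0.1, -0.2, 6.4]
opening: 0.586
finger_force: 14.7
```

```bash
python3 - <<'E'
from h import *
np.set_printoptions(suppress=True,precision=4,linewidth=200)
s,ts,X,Y=tool();print(ts,s['contact_force'],s['moment'],s['opening'])
snap('wrist','w5');c=load('w5')
m=proj(c,[.4517,.3206,.018]);u,v=int(m[0]),int(m[1]);print(u,v)
p=c['p'][v-35:v+35,u-45:u+45,::-1]
cv2.imwrite('pics/w5c.png',cv2.resize(p,None,fx=8,fy=8,interpolation=cv2.INTER_CUBIC))
E
```

```text
[0.4509 0.3209 0.1161] [ 0.1447 -0.1763  6.4326] [-0.1594  0.0295  0.0141] 0.5859199989909938
314 205
```

View pics/w5c.png

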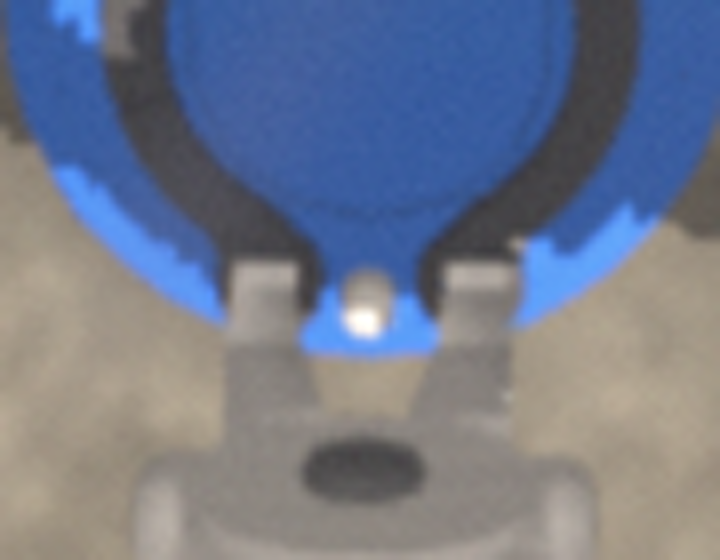

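The ring is seated, with both shoulders on the lugs at (265,275) and (480,275) in the crop and 6 N of contact. I spread it in stages, rising as the tips sink.

Request:
step_arm --increments '[[[0,0,0.08],[0,0,0]],[[0,0,0],[0,0,0]],[[0,0,0],[0,0,0]],[[0,0,0],[0,0,0]],[[0,0,0],[0,0,0]],[[0,0,0],[0,0,0]],[[0,0,0],[0,0,0]],[[0,0,0],[0,0,0]],[[0,0,0],[0,0,0]],[[0,0,0],[0,0,0]]]' --fingers 0.49 --grip_force 45

```text
clock: 11.4
tool_pos: [0.451, 0.3214, 0.1167]
eef_rot: [0.093, 0.996, -0.008, -0.0]
contact_force: [0.6, 0.5, 5.9]
opening: 0.493
finger_force: 22.6
```

Request:
step_arm --increments '[[[0,0,0.08],[0,0,0]],[[0,0,0],[0,0,0]],[[0,0,0],[0,0,0]],[[0,0,0],[0,0,0]],[[0,0,0],[0,0,0]],[[0,0,0],[0,0,0]],[[0,0,0],[0,0,0]],[[0,0,0],[0,0,0]],[[0,0,0],[0,0,0]],[[0,0,0],[0,0,0]]]' --fingers 0.39 --grip_force 50

```text
clock: 12.4
tool_pos: [0.4505, 0.3209, 0.1171]
eef_rot: [0.093, 0.996, -0.008, -0.001]
contact_force: [1.1, 0.8, 4.0]
opening: 0.393
finger_force: 35.3
```

```bash
cat >> h.py <<'E'
def tips(name,zlo=-96,zhi=-62):
    # lever edges in tool frame (mm): z along fingers reversed (neg = below TCP)
    s,ts,X,Y=tool();Z=np.cross(X,Y)  # Z down
    snap('wrist',name);c=load(name);C=cloud(c)
    T=np.stack([(C-ts)@X,(C-ts)@Y,-(C-ts)@Z],-1)*1000
    print(ts.round(4),X.round(4),Y.round(4),s['clock'],s['contact_force'].round(1) if hasattr(s['contact_force'],'round') else s['contact_force'],s['opening'])
    k=(np.abs(T[...,0])<4)&(np.abs(T[...,1])<30)
    for a in range(zlo,zhi,4):
        q=T[k&(T[...,2]>=a)&(T[...,2]<a+4)]
        if len(q)<6: continue
        L=q[q[:,1]<1.5];Q=q[q[:,1]>=1.5]
        if len(L)and len(Q):print(a+2,'L',L[:,1].min().round(1),L[:,1].max().round(1),'R',Q[:,1].min().round(1),Q[:,1].max().round(1),'x',np.median(L[:,0]).round(1),np.median(Q[:,0]).round(1),len(L),len(Q))
    return c,C,T
E
python3 - <<'E'
from h import *
tips('w6',-104)
E
```

```text
[0.4505 0.3209 0.1171] [-9.828e-01  1.848e-01 -1.000e-04] [ 0.1847  0.9826 -0.0169] 12.4 [1.1 0.8 4. ] 0.3934473925352808
-102 L -18.5 1.3 R 2.1 23.9 x 0.8 0.7 134 152
-98 L -17.6 1.3 R 2.0 21.0 x 0.8 0.8 63 82
-94 L -16.6 -10.7 R 14.7 19.9 x 1.0 1.0 15 19
-90 L -15.6 -9.9 R 13.8 18.8 x 1.1 1.0 16 16
-86 L -15.3 -9.8 R 12.2 18.5 x 1.0 1.0 22 26
-82 L -15.2 -8.9 R 11.3 17.5 x 1.1 1.1 18 18
-78 L -14.2 -8.2 R 9.8 17.3 x 1.0 1.0 22 26
-74 L -14.1 -6.8 R 9.6 16.3 x 1.0 1.1 28 29
-70 L -13.2 -6.0 R 8.2 16.1 x 1.1 1.1 30 30
-66 L -13.0 -4.6 R 6.7 15.2 x 1.1 1.2 32 28
-62 L -12.1 1.0 R 7.3 14.3 x 1.1 1.2 21 30
```

Request:
step_arm --increments '[[[0,0,0.02],[0,0,0]],[[0,0,0],[0,0,0]],[[0,0,0],[0,0,0]],[[0,0,0],[0,0,0]],[[0,0,0],[0,0,0]],[[0,0,0],[0,0,0]],[[0,0,0],[0,0,0]],[[0,0,0],[0,0,0]],[[0,0,0],[0,0,0]],[[0,0,0],[0,0,0]]]' --fingers 0.365 --grip_force 58

```text
clock: 13.45
tool_pos: [0.4503, 0.3206, 0.1172]
eef_rot: [0.093, 0.996, -0.009, -0.001]
contact_force: [0.1, 1.7, 2.2]
opening: 0.373
finger_force: 36.7
```

```bash
python3 - <<'E'
from h import *
c,C,T=tips('w7',-104,-84)
# spindles' eye holes: blue pixels? ring dark mask at z~.018
z=C[...,2]
k=(z>.0165)&(z<.0205)&(np.hypot(C[...,0]-.4291,C[...,1]-.3248)<.04)
hsv=cv2.cvtColor(c['p'],cv2.COLOR_RGB2HSV)
k&=(hsv[...,1]<110)
q=T[k];print(len(q),q.min(0),q.max(0))
for a in range(-6,46,4):
    w=q[(q[:,0]>=a)&(q[:,0]<a+4)]
    if len(w): print(a+2,w[:,1].min().round(1),w[:,1].max().round(1),((w[:,1].min()+w[:,1].max())/2).round(1))
E
```

```text
[0.4503 0.3206 0.1172] [-9.828e-01  1.849e-01  2.000e-04] [ 0.1848  0.9826 -0.0176] 13.45 [0.1 1.7 2.2] 0.37336096356974247
-102 L -18.4 1.4 R 2.1 24.0 x 0.6 0.6 143 149
-98 L -18.3 1.4 R 2.1 22.4 x 0.9 0.7 58 82
-94 L -17.3 -12.1 R 15.5 20.6 x 0.9 1.0 18 14
-90 L -17.0 -11.2 R 14.5 20.4 x 1.0 0.9 17 25
-86 L -16.0 -10.4 R 13.6 19.2 x 0.9 0.8 22 19
1406 [  -5.68580485  -23.43645407 -100.98427998] [ 47.35616944  26.81518674 -96.68084009]
-4 -18.3 21.6 1.6
0 -18.3 22.4 2.1
4 -18.1 22.2 2.0
8 -20.2 24.2 2.0
12 -21.6 25.6 2.0
16 -22.9 26.8 2.0
20 -23.4 26.8 1.7
24 -23.3 26.6 1.6
28 -22.6 26.5 1.9
32 -21.1 24.9 1.9
36 -19.6 23.4 1.9
40 -16.7 20.6 1.9
44 -12.5 16.3 1.9
```

```bash
python3 - <<'E'
from h import *
for n,ts in(('w5',[.4509,.3209,.1161]),('w7',[.4503,.3206,.1172])):
    c=load(n);v,u=np.mgrid[0:400,0:640];P=onz(c,u,v,.018)-np.array(ts)
    X=np.array([-.9828,.1849]);Y=np.array([.1849,.9828])
    x=P[...,:2]@X*1000;y=P[...,:2]@Y*1000
    p=c['p'].astype(int)
    k=(p[...,2]-p[...,0]<25)&(np.hypot(x-21,y-.5)<33)&(p.sum(2)<300)
    for a in range(8,44,4):
        w=np.sort(y[k&(abs(x-a)<1)]);L=w[w<0];R=w[w>=0]
        print(n,a,L.min().round(1),L.max().round(1),R.min().round(1),R.max().round(1))
    col=x[k&(abs(y)<2)&(x>25)];print('back',col.min(),col.max())
E
```

```text
w5 8 -18.2 -11.1 11.0 30.9
w5 12 -30.9 -14.6 15.2 32.2
w5 16 -31.5 -17.3 17.3 32.8
w5 20 -32.1 -18.0 18.5 33.3
w5 24 -20.7 -18.6 18.4 33.1
w5 28 -19.9 -17.1 17.6 22.5
w5 32 -16.4 -15.0 14.7 21.0
w5 36 -15.6 -10.8 11.2 19.5
w5 40 -15.5 -0.5 0.2 16.7
back 40.54641891447151 46.016026649305935
w7 8 -21.2 -15.5 16.0 31.0
w7 12 -31.1 -18.3 18.1 32.2
w7 16 -31.7 -19.6 20.1 32.8
w7 20 -32.3 -20.2 20.7 33.4
w7 24 -32.2 -20.1 20.5 33.2
w7 28 -23.6 -19.4 19.0 23.9
w7 32 -22.8 -16.5 16.8 23.1
w7 36 -20.6 -11.6 11.9 20.2
w7 40 -16.4 -5.3 9.1 17.4
back 41.073301657533634 47.23732153121783
```

Request:
step_arm --increments '[[[0,0,0.01],[0,0,0]],[[0,0,0],[0,0,0]],[[0,0,0],[0,0,0]],[[0,0,0],[0,0,0]],[[0,0,0],[0,0,0]],[[0,0,0.2],[0,0,0]],[[0,0,0.2],[0,0,0]],[[0,0,0.3],[0,0,0]],[[0,0,0],[0,0,0]],[[0,0,0],[0,0,0]]]' --fingers 0.35 --grip_force 60

```text
clock: 14.5
tool_pos: [0.4504, 0.3206, 0.1244]
eef_rot: [0.093, 0.996, -0.009, -0.001]
contact_force: [-0.3, 0.7, -0.9]
opening: 0.351
finger_force: 37.0
```

```bash
cat >> h.py <<'E'
def ringpos(c,ts,X,Y,zr):
    # dark ring outline in tool frame by plane intersection at ring-top height zr
    v,u=np.mgrid[0:400,0:640];P=onz(c,u,v,zr)-ts
    x=P[...,:2]@X[:2]*1000;y=P[...,:2]@Y[:2]*1000
    return x,y
E
python3 - <<'E'
from h import *
c,C,T=tips('w8',-104,-84)
s,ts,X,Y=tool()
print(s['moment'],s['finger_force'])
rel=(C-ts);x=rel@X*1000;y=rel@Y*1000;z=rel[...,2]*1000
# heights of ring portions
for lo,hi in((-4,4),(14,26),(40,48)):
    for sgn in(-1,1):
        k=(x>lo)&(x<hi)&(y*sgn>(0 if lo==40 else 8))&(abs(y)<30)&(z>-104)&(z<-93)
        print(lo,sgn,k.sum(),np.median(z[k]).round(2) if k.any() else None)
E
```

```text
[0.4504 0.3206 0.1244] [-9.828e-01  1.849e-01  1.000e-04] [ 0.1849  0.9826 -0.0174] 14.5 [-0.3  0.7 -0.9] 0.35071866288519427
-102 L -19.2 -9.6 R 13.1 22.4 x 1.4 1.8 53 26
-98 L -18.2 -10.3 R 13.6 22.4 x 1.3 1.1 38 58
-94 L -18.0 -12.8 R 15.4 21.3 x 1.0 1.1 21 22
-90 L -17.0 -11.9 R 14.5 20.2 x 1.3 1.1 16 18
-86 L -16.8 -11.2 R 14.4 20.0 x 1.1 1.1 25 19
[ 0.00923242 -0.00461841  0.0059231 ] 37.00045491219498
-4 -1 104 -99.7
-4 1 100 -99.45
14 -1 133 -101.34
14 1 129 -101.02
40 -1 160 -102.6
40 1 209 -102.6
```

Request:
step_arm --increments '[[[0,0,0.6],[0,0,0]],[[0,0,1.2],[0,0,0]],[[0,0,1.8],[0,0,0]],[[1,-1.6,1.6],[0,0,0]],[[2,-3.2,0.4],[0,0,0]],[[2,-3.2,0],[0,0,0]],[[2,-3.2,0],[0,0,0]],[[2,-3.2,0],[0,0,0]],[[2,-3.2,0],[0,0,0]],[[1,-2,0],[0,0,0]]]'

```text
clock: 15.55
tool_pos: [0.5725, 0.1207, 0.1813]
eef_rot: [0.095, 0.995, -0.009, 0.0]
contact_force: [0.3, 0.0, -1.4]
opening: 0.357
finger_force: 36.9
```

Request:
step_arm --increments '[[[0,0,0],[0,0,0]],[[0,0,0],[0,0,0]],[[0,0,0],[0,0,0]],[[0,0,0],[0,0,0]],[[0,0,0],[0,0,0]],[[0,0,0],[0,0,0]],[[0,0,0],[0,0,0]],[[0,0,0],[0,0,0]],[[0,0,0],[0,0,0]],[[0,0,0],[0,0,0]]]'

```text
clock: 16.55
tool_pos: [0.5704, 0.1246, 0.1803]
eef_rot: [0.093, 0.996, -0.009, -0.001]
contact_force: [0.9, -0.0, -2.2]
opening: 0.353
finger_force: 36.9
```

```bash
python3 - <<'E'
from h import *
c,C,T=tips('w9',-104,-84)
s,ts,X,Y=tool();print(s['moment'])
def fit(P):
    A=np.c_[2*P,np.ones(len(P))];k=np.linalg.lstsq(A,(P**2).sum(1),rcond=None)[0];return k[:2],np.sqrt(k[2]+k[0]**2+k[1]**2)
z=C[...,2];near=np.hypot(C[...,0]-.571,C[...,1]-.066)<.05
k=near&(abs(z-.0582)<.0025);q=C[k];print('top',k.sum(),q.mean(0),q.min(0),q.max(0),cv2.minEnclosingCircle((q[:,:2]*1000).astype(np.float32)))
h=cv2.convexHull((q[:,:2]*1000).astype(np.float32))[:,0];print('fit top',fit(h))
k=near&(abs(z-.048)<.003);q=C[k];print('pulley',k.sum(),cv2.minEnclosingCircle((q[:,:2]*1000).astype(np.float32)))
h=cv2.convexHull((q[:,:2]*1000).astype(np.float32))[:,0];print('fit pul',fit(h))
# ring points in tool xy from depth
rel=C-ts;x=rel[...,:2]@X[:2]*1000;y=rel[...,:2]@Y[:2]*1000;zz=rel[...,2]*1000
k=(zz>-106)&(zz<-98.5)&(x>-8)&(x<52)&(abs(y)<32)
for a in range(-4,48,4):
    w=k&(abs(x-a)<1);
    if w.any():
        L=y[w&(y<0)];R=y[w&(y>=0)]
        print(a,L.min().round(1),L.max().round(1),R.min().round(1),R.max().round(1),np.median(zz[w]).round(1))
w=k&(abs(y)<2)&(x>25);print('back',x[w].min(),x[w].max())
cv2.imwrite('pics/w9.png',c['p'][...,::-1])
E
```

```text
[0.5704 0.1246 0.1803] [-9.827e-01  1.850e-01  1.000e-04] [ 0.1849  0.9826 -0.0174] 16.55 [ 0.9 -0.  -2.2] 0.352677092931711
-102 L -19.1 -9.6 R 13.1 21.6 x 1.7 1.5 60 30
-98 L -18.1 -9.5 R 13.7 22.4 x 1.2 1.2 28 52
-94 L -18.0 -12.8 R 16.3 21.3 x 1.1 1.2 22 21
-90 L -17.0 -11.3 R 14.5 20.1 x 1.0 1.2 16 16
-86 L -16.7 -10.4 R 13.5 20.1 x 1.1 1.0 23 25
[ 0.0598186  -0.02026679 -0.02663563]
top 1696 [0.56786128 0.06500741 0.057616  ] [0.5487906  0.04511172 0.05570183] [0.58744973 0.08401545 0.05979461] ((568.4000854492188, 64.52619934082031), 19.877220153808594)
fit top (array([568.26214645,  64.63537735]), np.float64(19.506731916327745))
pulley 1626 ((568.6729125976562, 64.12275695800781), 28.747150421142578)
fit pul (array([568.647877  ,  64.30217757]), np.float64(28.377001383296857))
-4 -20.8 -12.0 12.0 20.7 -99.6
0 -20.8 -11.3 11.9 20.6 -100.3
4 -20.0 -13.5 13.3 19.9 -100.5
8 -22.2 -16.3 16.1 22.0 -100.9
12 -24.2 -18.4 18.9 24.0 -101.1
16 -24.8 -19.8 19.6 24.6 -101.9
20 -24.8 -19.9 20.1 25.2 -102.2
24 -25.4 -19.7 20.0 25.1 -102.5
28 -24.6 -18.3 18.7 25.0 -102.9
32 -23.2 -16.1 16.4 23.4 -103.2
36 -21.1 -11.8 12.1 21.3 -103.9
40 -18.1 -1.9 2.3 17.6 -104.2
44 -13.7 -0.5 0.1 13.4 -104.3
back 40.95210747802134 47.22101507925379
```

The ring's back droops about 5°, and its eyes are about 32.5 mm apart because of the pin play. I spread it a little more and tilt the tool to level the ring.

Request:
step_arm --increments '[[[0,0,0],[0.2,1.1,0]],[[0,0,0],[0.2,1.1,0]],[[0,0,0],[0.2,1.1,0]],[[0,0,0],[0.2,1.1,0]],[[0,0,0],[0,0,0]],[[0,0,0],[0,0,0]],[[0,0,0],[0,0,0]],[[0,0,0],[0,0,0]],[[0,0,0],[0,0,0]],[[0,0,0],[0,0,0]]]' --fingers 0.332 --grip_force 60

```text
clock: 17.6
tool_pos: [0.5703, 0.1247, 0.1804]
eef_rot: [0.092, 0.995, -0.005, -0.04]
contact_force: [-0.3, -0.0, -2.4]
opening: 0.336
finger_force: 49.2
```

```bash
cat >> h.py <<'E'
def meas(name):
    c,C,T=tips(name,-98,-86)
    s,ts,X,Y=tool()
    X=np.array([X[0],X[1],0]);X/=np.linalg.norm(X);Y=np.array([-X[1],X[0],0]);Y=-Y
    z=C[...,2];q=C[(np.hypot(C[...,0]-.5685,C[...,1]-.0645)<.05)&(abs(z-.0582)<.0022)]
    if len(q)>300:
        print('top',len(q),cv2.minEnclosingCircle((q[:,:2]*1000).astype(np.float32)))
    rel=C-ts;x=rel@X*1000;y=rel@Y*1000;zz=rel[...,2]*1000
    k=(zz>-108)&(zz<-98)&(x>-8)&(x<60)&(abs(y)<32)&(C[...,2]>.062)
    for a in range(0,56,4):
        w=k&(abs(x-a)<1)
        L=y[w&(y<0)];R=y[w&(y>=0)]
        if len(L) and len(R): print(a,L.min().round(1),L.max().round(1),R.min().round(1),R.max().round(1),np.median(zz[w]).round(1))
    w=k&(abs(y)<2)&(x>25);print('back',x[w].min(),x[w].max())
    return c,C,x,y,zz
E
python3 - <<'E'
from h import *
meas('w10')
E
```

```text
[0.5703 0.1247 0.1804] [-0.9798  0.1841  0.078 ] [ 0.1833  0.9829 -0.0178] 17.6 [-0.3 -0.  -2.4] 0.3356997702618534
-96 L -18.8 -13.6 R 14.3 22.1 x 0.9 0.9 18 24
-92 L -17.8 -12.7 R 16.0 21.0 x 1.0 0.9 15 17
-88 L -17.7 -11.9 R 14.5 20.9 x 0.8 1.0 23 24
top 1674 ((568.479248046875, 64.57227325439453), 19.87347984313965)
4 -13.5 -12.0 12.7 13.4 -99.7
8 -20.7 -12.0 11.9 21.4 -99.7
12 -20.0 -13.6 14.0 20.5 -100.1
16 -22.7 -16.4 16.8 22.6 -100.1
20 -24.2 -18.5 18.9 23.9 -100.0
24 -25.1 -19.8 20.2 25.3 -100.2
28 -25.5 -20.0 20.0 25.2 -100.3
32 -25.5 -19.8 20.0 25.1 -100.6
36 -24.7 -18.9 19.2 24.9 -100.5
40 -23.2 -16.1 16.3 23.5 -100.3
44 -21.1 -11.8 12.1 21.1 -100.7
48 -17.5 -1.3 0.1 17.6 -100.7
52 -12.6 -0.6 0.1 12.6 -100.8
back 48.88586042830118 55.21345609618474
```

Request:
step_arm --increments '[[[0.3,-0.7,0],[0,0,0]],[[0.5,-1.3,0],[0,0,0]],[[0.6,-1.5,0],[0,0,0]],[[0.6,-1.5,0],[0,0,0]],[[0.4,-1.0,0],[0,0,0]],[[0.17,-0.55,0],[0,0,0]],[[0,0,-0.5],[0,0,0]],[[0,0,-0.5],[0,0,0]],[[0,0,0],[0,0,0]],[[0,0,0],[0,0,0]]]'

```text
clock: 18.65
tool_pos: [0.5957, 0.0601, 0.1701]
eef_rot: [0.092, 0.995, -0.005, -0.04]
contact_force: [-0.7, 0.2, -1.6]
opening: 0.338
finger_force: 49.2
```

```bash
python3 - <<'E'
from h import *
c,C,x,y,zz=meas('w11')
z=C[...,2]
k=(abs(z-.0582)<.0022)&(x>0)&(x<56)&(abs(y)<26)
for a in range(4,56,4):
    w=k&(abs(x-a)<1)
    if w.sum()>3: print('sp',a,y[w].min().round(1),y[w].max().round(1))
w=k&(abs(y)<2);print(x[w].min(),x[w].max())
P=np.c_[x[k],y[k]].astype(np.float32);print(cv2.minEnclosingCircle(P))
E
```

```text
[0.5957 0.0601 0.1701] [-0.98    0.1828  0.0789] [ 0.182   0.9831 -0.0175] 18.65 [-0.7  0.2 -1.6] 0.33802423606968957
-96 L -18.9 -13.7 R 17.1 22.2 x 0.9 0.9 19 20
-92 L -17.8 -12.8 R 16.0 21.9 x 0.9 1.0 15 18
-88 L -17.7 -11.9 R 14.3 20.9 x 0.9 0.9 22 23
top 1993 ((568.514892578125, 64.00318145751953), 19.68532943725586)
4 -13.4 -12.7 12.7 12.7 -99.6
8 -21.4 -12.0 12.0 21.4 -100.1
12 -20.0 -13.4 14.1 20.6 -100.1
16 -22.1 -16.3 16.3 22.6 -100.2
20 -24.1 -18.4 19.0 24.1 -100.2
24 -24.9 -19.8 20.3 25.3 -100.4
28 -25.4 -20.0 20.3 25.3 -100.7
32 -25.4 -19.7 20.1 25.2 -100.6
36 -24.7 -18.8 19.3 25.0 -100.6
40 -23.2 -15.9 16.5 23.6 -100.6
44 -21.0 -12.4 12.9 22.0 -101.1
48 -17.4 -5.4 5.1 18.4 -100.8
52 -13.9 -0.5 0.2 14.1 -101.2
back 49.18318263594166 55.43772167750978
sp 8 -3.5 1.8
sp 12 -13.5 9.4
sp 16 -15.7 14.6
sp 20 -17.9 16.9
sp 24 -19.4 17.5
sp 28 -20.1 17.4
sp 32 -19.3 17.3
sp 36 -17.7 16.5
sp 40 -15.4 13.5
sp 44 -11.7 10.5
8.559330592230145 47.267644563781545
((27.654804229736328, -1.0724587440490723), 19.685367584228516)
```

Request:
step_arm --increments '[[[0.01,-0.06,0],[0,0,0]],[[0,0,-0.2],[0,0,0]],[[0,0,-0.2],[0,0,0]],[[0,0,0],[0,0,0]],[[0,0,0],[0,0,0]],[[0,0,0],[0,0,0]],[[0,0,0],[0,0,0]],[[0,0,0],[0,0,0]],[[0,0,0],[0,0,0]],[[0,0,0],[0,0,0]]]'

```text
clock: 19.7
tool_pos: [0.5962, 0.0586, 0.1664]
eef_rot: [0.092, 0.995, -0.005, -0.04]
contact_force: [0.6, 0.3, -2.2]
opening: 0.339
finger_force: 49.2
```

```bash
python3 - <<'E'
from h import *
c,C,x,y,zz=meas('w12')
z=C[...,2]
k=(abs(z-.0582)<.0015)&(x>0)&(x<56)&(abs(y)<26)
for a in range(4,56,4):
    w=k&(abs(x-a)<1)
    if w.sum()>3: print('sp',a,y[w].min().round(1),y[w].max().round(1))
w=k&(abs(y)<2);print(x[w].min(),x[w].max())
P=np.c_[x[k],y[k]].astype(np.float32);print(cv2.minEnclosingCircle(P))
# appearance-based edges of ring inner & spindle in rows through axis (brightness profile along columns)
import sys
s,ts,X,Y=tool()
Xh=np.array([X[0],X[1],0]);Xh/=np.linalg.norm(Xh);Yh=np.array([Xh[1],-Xh[0],0])
g=cv2.cvtColor(c['p'],cv2.COLOR_RGB2GRAY).astype(np.float32)
for a in(24,30):
    yy=np.arange(-28,29,.5)
    q=proj(c,ts+a/1000*Xh+yy[:,None]/1000*Yh+[0,0,-.100]).astype(np.float32)
    print(a,cv2.remap(g,q[None,:,0],q[None,:,1],cv2.INTER_LINEAR)[0].astype(int).tolist())
E
```

```text
[0.5962 0.0586 0.1664] [-0.9798  0.1843  0.078 ] [ 0.1835  0.9829 -0.0177] 19.7 [ 0.6  0.3 -2.2] 0.3389674309006439
-96 L -18.9 -13.6 R 16.9 22.9 x 0.8 0.9 17 22
-92 L -17.8 -12.7 R 16.0 21.8 x 0.9 0.9 16 18
-88 L -17.7 -11.9 R 15.0 20.8 x 1.0 1.1 22 19
top 2044 ((568.5932006835938, 64.30460357666016), 19.711896896362305)
4 -13.5 -12.8 12.7 13.4 -99.4
8 -21.5 -12.0 12.0 21.3 -99.7
12 -20.1 -13.5 14.0 20.6 -99.9
16 -22.7 -16.5 16.8 22.6 -100.1
20 -24.1 -18.7 18.9 23.9 -100.2
24 -24.9 -19.8 20.2 25.3 -100.3
28 -25.6 -20.1 20.1 25.2 -100.3
32 -25.6 -19.7 20.0 25.1 -100.1
36 -24.7 -18.2 19.2 25.0 -100.4
40 -23.3 -16.1 16.4 23.4 -100.3
44 -21.2 -11.8 12.1 21.2 -100.6
48 -17.4 -0.6 0.1 17.6 -100.9
52 -12.5 -0.6 0.1 14.0 -100.8
back 48.78949755732488 55.115624597522405
sp 12 -9.5 9.9
sp 16 -13.3 14.4
sp 20 -15.5 18.0
sp 24 -17.7 18.6
sp 28 -18.3 18.6
sp 32 -17.6 18.5
sp 36 -16.7 18.4
sp 40 -13.8 14.7
sp 44 -10.8 12.4
9.511623547497997 47.34810295235215
((28.708459854125977, 0.6707568764686584), 19.266223907470703)
24 [83, 85, 85, 92, 105, 115, 102, 85, 68, 64, 65, 66, 67, 66, 64, 62, 74, 95
[... 311 characters left out ...]
 116, 115, 117, 117, 116, 115, 115, 113, 111, 107, 103, 101, 106, 114, 115, 104, 83, 70, 63, 65, 66, 67, 66, 64, 67, 77, 108, 137, 165, 171, 170, 167, 165, 164]
30 [70, 94, 134, 156, 155, 117, 85, 67, 62, 61, 61, 61, 63, 63, 65, 69, 89, 109, 128, 118, 108, 101, 102, 107, 113, 116, 116, 115, 114, 114, 114, 115, 115, 116, 116, 116, 115, 115, 115, 115, 116, 117, 116, 115, 110, 100, 96, 92, 88, 92, 92, 91, 88, 95, 107, 124, 130, 133, 134, 134, 133, 133, 133, 133, 135, 140, 151, 159, 165, 172, 157, 137, 121, 118, 117, 117, 117, 117, 117, 116, 116, 116, 117, 117, 116, 116, 115, 115, 115, 115, 111, 107, 103, 102, 100, 95, 84, 73, 68, 68, 68, 66, 65, 65, 65, 66, 73, 95, 121, 147, 170, 176, 171, 166]
```

Request:
step_arm --increments '[[[-0.01,0.04,0.05],[0,0,0]],[[0,0,0],[0,0,0]],[[0,0,0],[0,0,0]],[[0,0,0],[0,0,0]],[[0,0,0],[0,0,0]],[[0,0,-0.2],[0,0,0]],[[0,0,-0.2],[0,0,0]],[[0,0,0],[0,0,0]],[[0,0,0],[0,0,0]],[[0,0,0],[0,0,0]]]' --fingers 0.315 --grip_force 60

```text
clock: 20.75
tool_pos: [0.5961, 0.059, 0.1628]
eef_rot: [0.092, 0.995, -0.005, -0.04]
contact_force: [0.5, 0.3, -1.3]
opening: 0.336
finger_force: 59.5
```

```bash
python3 - <<'E'
from h import *
c,C,x,y,zz=meas('w13')
s,ts,X,Y=tool();print(s['moment'],ts,s['contact_force'])
E
```

```text
[0.5961 0.059  0.1628] [-0.9798  0.1843  0.078 ] [ 0.1835  0.9829 -0.0177] 20.75 [ 0.5  0.3 -1.3] 0.3358139204652974
-96 L -18.8 -13.6 R 16.9 23.0 x 1.0 0.9 20 21
-92 L -17.8 -12.7 R 16.0 21.9 x 1.0 1.2 16 16
-88 L -17.6 -11.8 R 15.1 20.8 x 0.9 1.0 21 24
top 2118 ((566.5255126953125, 64.99620819091797), 25.362682342529297)
4 -13.5 -12.1 12.7 13.4 -99.7
8 -21.4 -12.0 11.9 21.3 -99.3
12 -20.0 -14.1 14.0 20.5 -99.9
16 -22.9 -16.4 16.8 22.6 -100.1
20 -23.6 -19.1 18.9 24.0 -100.0
24 -24.9 -19.8 20.3 24.5 -100.1
28 -25.5 -20.5 20.1 25.1 -100.1
32 -25.5 -20.4 20.0 25.1 -100.2
36 -24.7 -18.3 19.2 24.9 -100.3
40 -23.2 -16.8 16.4 23.3 -100.3
44 -21.0 -11.8 12.7 21.2 -100.2
48 -15.2 -0.6 0.8 16.9 -100.3
52 -11.7 -0.6 0.1 12.6 -100.3
back 48.89215094888715 55.17170631533285
[ 0.03564933 -0.11941386 -0.04457434] [0.59614813 0.05897286 0.16287132] [ 0.14900329 -0.00433224 -1.81062793]
```

Request:
step_arm --increments '[[[0,0,-0.1],[0,0,0]],[[0,0,-0.1],[0,0,0]],[[0,0,-0.1],[0,0,0]],[[0,0,0],[0,0,0]],[[0,0,0],[0,0,0]],[[0,0,0],[0,0,0]],[[0,0,0],[0,0,0]],[[0,0,0],[0,0,0]],[[0,0,0],[0,0,0]],[[0,0,0],[0,0,0]]]' --fingers 0.33 --grip_force 60

```text
clock: 21.8
tool_pos: [0.5961, 0.0589, 0.1599]
eef_rot: [0.092, 0.995, -0.005, -0.04]
contact_force: [-0.4, -0.3, -1.2]
opening: 0.338
finger_force: 53.0
```

Request:
step_arm --increments '[[[0,0,-0.1],[0,0,0]],[[0,0,-0.1],[0,0,0]],[[0,0,-0.1],[0,0,0]],[[0,0,0],[0,0,0]],[[0,0,0],[0,0,0]],[[0,0,0],[0,0,0]],[[0,0,0],[0,0,0]],[[0,0,0],[0,0,0]],[[0,0,0],[0,0,0]],[[0,0,0],[0,0,0]]]'

```text
clock: 22.8
tool_pos: [0.5961, 0.059, 0.1569]
eef_rot: [0.092, 0.995, -0.005, -0.04]
contact_force: [0.1, -0.2, -2.3]
opening: 0.336
finger_force: 53.0
```

```bash
python3 - <<'E'
from h import *
c,C,T=tips('w14',-96,-84)
s,ts,X,Y=tool();print(s['moment'])
Xh=np.array([X[0],X[1],0]);Xh/=np.linalg.norm(Xh);Yh=np.array([Xh[1],-Xh[0],0])
rel=C-ts;x=rel@Xh*1000;y=rel@Yh*1000;z=C[...,2]*1000
g=c['p'].sum(2)
for lo,hi,yl,yh in((4,9,-21,-12),(4,9,12,21),(24,32,-25,-20.5),(24,32,20.5,25),(50,55,-6,6)):
    k=(x>lo)&(x<hi)&(y>yl)&(y<yh)&(z>50)&(z<63);print(lo,yl,k.sum(),np.median(z[k]).round(2))
k=(x>20)&(x<36)&(abs(y)<12)&(abs(z-58)<6);print('spindle top',np.median(z[k]))
E
```

```text
[0.5961 0.059  0.1569] [-0.9798  0.1843  0.078 ] [ 0.1835  0.9829 -0.0178] 22.8 [ 0.1 -0.2 -2.3] 0.33585720856434575
-94 L -18.7 -12.9 R 16.1 22.1 x 0.9 1.0 18 21
-90 L -17.7 -12.0 R 15.2 20.9 x 1.1 0.9 20 21
-86 L -17.6 -11.1 R 14.2 20.7 x 1.0 0.9 20 18
[ 0.04631753 -0.13645802  0.00301618]
4 -21 55 57.65
4 12 48 58.51
24 -25 71 56.43
24 20.5 66 56.87
50 -6 122 56.05
spindle top 57.81927986529365
```

Request:
step_arm --increments '[[[0,0,-0.1],[0,0,0]],[[0,0,-0.1],[0,0,0]],[[0,0,-0.1],[0,0,0]],[[0,0,-0.1],[0,0,0]],[[0,0,-0.05],[0,0,0]],[[0,0,0],[0,0,0]],[[0,0,0],[0,0,0]],[[0,0,0],[0,0,0]],[[0,0,0],[0,0,0]],[[0,0,0],[0,0,0]]]'

```text
clock: 23.85
tool_pos: [0.5961, 0.059, 0.1524]
eef_rot: [0.092, 0.995, -0.005, -0.04]
contact_force: [-0.1, -0.2, -2.3]
opening: 0.342
finger_force: 53.0
```

Request:
step_arm --increments '[[[-0.185,0.035,0],[-0.2,-1.1,0]],[[-0.185,0.035,0],[-0.2,-1.1,0]],[[-0.185,0.035,0],[-0.2,-1.1,0]],[[-0.185,0.035,0],[-0.2,-1.1,0]],[[0,0,0],[0,0,0]],[[0,0,0],[0,0,0]],[[0,0,0],[0,0,0]],[[0,0,0],[0,0,0]],[[0,0,0],[0,0,0]],[[0,0,0],[0,0,0]]]'

```text
clock: 24.85
tool_pos: [0.5888, 0.0603, 0.1523]
eef_rot: [0.093, 0.996, -0.009, -0.001]
contact_force: [-0.1, 0.4, -2.3]
opening: 0.336
finger_force: 53.0
```

```bash
cat >> h.py <<'E'
def heights(n):
    c,C,T=tips(n,-98,-84)
    s,ts,X,Y=tool()
    Xh=np.array([X[0],X[1],0]);Xh/=np.linalg.norm(Xh);Yh=np.array([Xh[1],-Xh[0],0])
    rel=C-np.array([.5685,.0645,0]);x=rel@Xh*1000;y=rel@Yh*1000;z=C[...,2]*1000
    for lo,hi,yl,yh in((-23,-19,-21,-12),(-23,-19,12,21),(-4,4,-24.5,-21),(-4,4,21,24.5),(22,26,-6,6)):
        k=(x>lo)&(x<hi)&(y>yl)&(y<yh)&(z>40)&(z<63);print(lo,yl,k.sum(),np.percentile(z[k],[10,50,90]).round(1))
    k=(z>35)&(z<53)&(np.hypot(x,y)>26.5)&(np.hypot(x,y)<28);print('pulley top',k.sum(),np.percentile(z[k],[10,50,90]))
    return c,C,x,y,z
E
python3 - <<'E'
from h import *
heights('w15')
E
```

```text
[0.5888 0.0603 0.1523] [-9.827e-01  1.851e-01  1.000e-04] [ 0.1851  0.9826 -0.0173] 24.85 [-0.1  0.4 -2.3] 0.335715406660402
-96 L -18.8 1.3 R 2.0 22.2 x 1.7 1.9 50 48
-92 L -17.8 0.6 R 2.0 22.0 x 1.4 1.4 20 18
-88 L -17.6 -11.1 R 14.4 20.9 x 1.3 1.2 20 27
-84 L -16.6 -10.3 R 13.4 19.8 x 1.4 1.2 16 22
-23 -21 73 [51.6 54.6 61.2]
-23 12 73 [51.7 55.7 62.2]
-4 -24.5 53 [50.7 51.7 53. ]
-4 21 57 [51.5 52.2 53. ]
22 -6 105 [50.7 51.7 52.4]
pulley top 502 [46.23030227 47.63775479 51.36444823]
```

Request:
step_arm --increments '[[[0,0,-0.05],[0,0,0]],[[0,0,-0.05],[0,0,0]],[[0,0,-0.05],[0,0,0]],[[0,0,-0.05],[0,0,0]],[[0,0,0],[0,0,0]],[[0,0,0],[0,0,0]],[[0,0,0],[0,0,0]],[[0,0,0],[0,0,0]],[[0,0,0],[0,0,0]],[[0,0,0],[0,0,0]]]'

```text
clock: 25.9
tool_pos: [0.5888, 0.0604, 0.1505]
eef_rot: [0.093, 0.996, -0.009, -0.001]
contact_force: [1.4, 0.2, 3.2]
opening: 0.336
finger_force: 53.2
```

Request:
step_arm --increments '[[[0,0,-0.05],[0,0,0]],[[0,0,-0.05],[0,0,0]],[[0,0,-0.05],[0,0,0]],[[0,0,-0.04],[0,0,0]],[[0,0,0],[0,0,0]],[[0,0,0],[0,0,0]],[[0,0,0],[0,0,0]],[[0,0,0],[0,0,0]],[[0,0,0],[0,0,0]],[[0,0,0],[0,0,0]]]'

```text
clock: 26.9
tool_pos: [0.5892, 0.0604, 0.1489]
eef_rot: [0.093, 0.996, -0.009, -0.0]
contact_force: [0.3, -0.4, 5.9]
opening: 0.334
finger_force: 53.3
```

```bash
python3 - <<'E'
from h import *
s=r.get_state();print(s['contact_force'],s['moment'])
heights('w16')
E
```

```text
[ 0.29935266 -0.37732938  5.92973741] [-0.11334408  0.04804758 -0.02032142]
[0.5892 0.0604 0.1489] [-0.9827  0.1849 -0.001 ] [ 0.1849  0.9826 -0.0171] 26.9 [ 0.3 -0.4  5.9] 0.3338844290440998
-96 L -18.6 0.6 R 4.9 22.2 x 1.8 1.7 21 25
-92 L -18.5 1.3 R 2.0 21.1 x 2.1 2.1 43 41
-88 L -17.5 -11.8 R 14.4 21.0 x 1.7 1.7 25 24
-84 L -17.3 -11.0 R 13.5 19.9 x 1.7 1.6 19 23
-23 -21 89 [49.1 54.2 62.1]
-23 12 84 [48.8 54.  61.5]
-4 -24.5 55 [48.3 49.4 50.5]
-4 21 57 [49.1 49.6 50.7]
22 -6 100 [49.1 49.8 50.7]
pulley top 528 [44.20238385 45.52537527 49.47910142]
```

Request:
step_arm --increments '[[[0,0,-0.05],[0,0,0]],[[0,0,-0.05],[0,0,0]],[[0,0,-0.03],[0,0,0]],[[0,0,0],[0,0,0]],[[0,0,0],[0,0,0]],[[0,0,0],[0,0,0]],[[0,0,0],[0,0,0]],[[0,0,0],[0,0,0]],[[0,0,0],[0,0,0]],[[0,0,0],[0,0,0]]]'

```text
clock: 27.95
tool_pos: [0.5894, 0.0604, 0.148]
eef_rot: [0.093, 0.996, -0.009, 0.0]
contact_force: [-0.3, -1.0, 9.0]
opening: 0.334
finger_force: 53.5
```

```bash
python3 - <<'E'
from h import *
heights('w17')
E
```

```text
[0.5894 0.0604 0.148 ] [-0.9827  0.185  -0.0017] [ 0.185   0.9826 -0.017 ] 27.95 [-0.3 -1.   9. ] 0.33383663120066587
-96 L -18.8 -13.6 R 17.0 22.1 x 1.9 2.0 21 20
-92 L -18.5 1.3 R 2.0 21.0 x 2.2 2.2 40 40
-88 L -17.5 -11.8 R 2.7 20.9 x 1.9 2.1 22 20
-84 L -16.5 -11.0 R 13.5 19.9 x 1.9 2.0 17 24
-23 -21 94 [48.  53.5 61.8]
-23 12 87 [48.1 53.4 61.2]
-4 -24.5 58 [47.9 48.8 49.7]
-4 21 54 [48.1 48.9 49.6]
22 -6 99 [48.3 49.  49.8]
pulley top 526 [43.55698455 44.77280463 48.61006241]
```

Request:
step_arm --increments '[[[0,0,-0.05],[0,0,0]],[[0,0,-0.02],[0,0,0]],[[0,0,0],[0,0,0]],[[0,0,0],[0,0,0]],[[0,0,0],[0,0,0]],[[0,0,0],[0,0,0]],[[0,0,0],[0,0,0]],[[0,0,0],[0,0,0]],[[0,0,0],[0,0,0]],[[0,0,0],[0,0,0]]]' --fingers 0.41

```text
clock: 29.0
tool_pos: [0.5896, 0.0606, 0.1475]
eef_rot: [0.093, 0.996, -0.008, 0.0]
contact_force: [-0.4, -0.2, 10.7]
opening: 0.416
finger_force: 32.1
```

```bash
python3 - <<'E'
from h import *
heights('w18')
E
```

```text
[0.5896 0.0606 0.1475] [-0.9827  0.185  -0.0021] [ 0.185   0.9826 -0.0166] 29.0 [-0.4 -0.2 10.7] 0.4156264561772896
-96 L -15.9 -10.9 R 13.4 19.4 x 2.0 2.0 13 20
-92 L -15.7 1.3 R 2.0 18.3 x 2.2 2.1 39 32
-88 L -15.4 1.3 R 2.0 18.1 x 2.0 1.9 22 22
-84 L -14.5 -8.9 R 11.4 17.0 x 1.9 1.9 17 20
-23 -21 76 [44.7 53.8 61.3]
-23 12 73 [46.8 53.1 60.9]
-4 -24.5 53 [47.2 48.  49. ]
-4 21 52 [47.6 48.4 49.1]
22 -6 108 [47.8 48.6 49.5]
pulley top 498 [42.78973709 44.02920212 45.62062002]
```

Request:
step_arm --increments '[[[0.03,-0.005,-0.02],[0,0,0]],[[0.03,-0.005,-0.01],[0,0,0]],[[0.02,-0.005,0],[0,0,0]],[[0,0,0],[0,0,0]],[[0,0,0],[0,0,0]],[[0,0,0],[0,0,0]],[[0,0,0],[0,0,0]],[[0,0,0],[0,0,0]],[[0,0,0],[0,0,0]],[[0,0,0],[0,0,0]]]' --fingers 0.5

```text
clock: 30.05
tool_pos: [0.5903, 0.0607, 0.1472]
eef_rot: [0.093, 0.996, -0.008, 0.0]
contact_force: [-1.4, -0.7, 9.9]
opening: 0.502
finger_force: 16.6
```

```bash
python3 - <<'E'
from h import *
heights('w19')
E
```

```text
[0.5903 0.0607 0.1472] [-0.9828  0.1848 -0.0019] [ 0.1848  0.9826 -0.0162] 30.05 [-1.4 -0.7  9.9] 0.5019279706013459
-96 L -13.0 -5.2 R 8.5 14.9 x 2.1 2.1 16 15
-92 L -12.8 1.3 R 2.0 14.6 x 2.4 2.5 29 26
-88 L -12.7 -7.7 R 8.8 14.4 x 2.1 2.0 15 21
-84 L -12.5 -6.9 R 8.7 14.2 x 2.0 2.1 18 15
-23 -21 55 [44.1 48.3 58. ]
-23 12 55 [43.5 47.2 55.3]
-4 -24.5 55 [47.6 48.2 49.3]
-4 21 52 [47.4 48.  48.7]
22 -6 119 [44.6 48.3 49.4]
pulley top 473 [43.04798733 44.16060788 45.08672017]
```

Request:
step_arm --increments '[[[0.04,-0.01,-0.01],[0,0,0]],[[0.03,-0.005,0],[0,0,0]],[[0,0,0],[0,0,0]],[[0,0,0],[0,0,0]],[[0,0,0],[0,0,0]],[[0,0,0],[0,0,0]],[[0,0,0],[0,0,0]],[[0,0,0],[0,0,0]],[[0,0,0],[0,0,0]],[[0,0,0],[0,0,0]]]' --fingers 0.58

```text
clock: 31.1
tool_pos: [0.5911, 0.0605, 0.1469]
eef_rot: [0.093, 0.996, -0.008, 0.0]
contact_force: [0.3, 0.1, 8.0]
opening: 0.578
finger_force: 12.7
```

```bash
python3 - <<'E'
from h import *
c,C,x,y,z=heights('w20')
k=(z>46.5)&(z<50.5)&(c['p'].sum(2)<300)
for a in range(-24,28,4):
    w=k&(abs(x-a)<1)
    L=y[w&(y<0)&(y>-30)];R=y[w&(y>0)&(y<30)]
    if len(L) and len(R): print(a,L.min().round(1),L.max().round(1),R.min().round(1),R.max().round(1))
E
```

```text
[0.5911 0.0605 0.1469] [-0.9828  0.1848 -0.002 ] [ 0.1848  0.9826 -0.0162] 31.1 [0.3 0.1 8. ] 0.5777933039355339
-96 L -12.4 -4.4 R 5.6 15.0 x 2.4 2.1 20 29
-92 L -10.7 1.3 R 2.0 13.3 x 2.6 2.5 20 17
-88 L -10.6 -5.6 R 8.1 13.1 x 2.4 2.4 17 16
-84 L -10.4 -5.6 R 7.3 12.9 x 2.3 2.2 17 20
-23 -21 46 [43.9 44.7 48.7]
-23 12 45 [43.9 44.8 48.7]
-4 -24.5 52 [47.6 48.4 49.2]
-4 21 46 [44.9 48.3 49.2]
22 -6 120 [44.  47.8 49.2]
pulley top 492 [43.20532446 44.45963273 45.35941744]
-24 -13.0 -5.0 4.3 13.0
-20 -13.6 -10.1 10.1 12.9
-16 -16.4 -15.1 14.3 16.4
-12 -20.0 -17.8 17.7 19.9
-8 -22.0 -19.8 19.7 21.9
-4 -23.4 -21.2 20.3 23.2
0 -22.6 -21.0 20.2 23.1
4 -22.4 -20.2 19.4 22.9
8 -21.0 -18.8 17.9 22.0
12 -20.1 -15.8 15.0 20.7
16 -15.2 -10.3 10.8 18.4
20 -15.1 -0.1 0.6 14.3
24 -8.3 -0.1 0.6 7.4
```

Request:
step_arm --increments '[[[0,0,0.1],[0,0,0]],[[0,0,0.1],[0,0,0]],[[0,0,0.1],[0,0,0]],[[0,0,0.1],[0,0,0]],[[0,0,0.1],[0,0,0]],[[0,0,0.1],[0,0,0]],[[0,0,0],[0,0,0]],[[0,0,0],[0,0,0]],[[0,0,0],[0,0,0]],[[0,0,0],[0,0,0]]]'

```text
clock: 32.15
tool_pos: [0.5902, 0.06, 0.152]
eef_rot: [0.093, 0.996, -0.009, -0.001]
contact_force: [0.6, 0.3, -0.6]
opening: 0.582
finger_force: 12.3
```

```bash
python3 - <<'E'
from h import *
c,C,x,y,z=heights('w21')
k=(z>46.)&(z<51)&(c['p'].sum(2)<300)
for a in range(-24,28,4):
    w=k&(abs(x-a)<1)
    L=y[w&(y<0)&(y>-30)];R=y[w&(y>0)&(y<30)]
    if len(L) and len(R): print(a,L.min().round(1),L.max().round(1),R.min().round(1),R.max().round(1),np.median(z[w]).round(1))
E
```

```text
[0.5902 0.06   0.152 ] [-9.828e-01  1.849e-01  1.000e-04] [ 0.1848  0.9826 -0.0174] 32.15 [ 0.6  0.3 -0.6] 0.5820246137202771
-96 L -10.8 1.3 R 2.0 13.5 x 2.0 2.0 30 27
-92 L -10.7 -5.7 R 8.3 13.3 x 1.5 1.6 15 16
-88 L -10.5 -5.7 R 8.2 13.1 x 1.5 1.4 15 14
-84 L -10.4 -5.6 R 7.3 12.8 x 1.6 1.7 15 18
-23 -21 50 [44.  45.1 55.4]
-23 12 44 [44.2 45.1 48.8]
-4 -24.5 44 [47.6 48.6 49.4]
-4 21 54 [44.6 48.4 49.5]
22 -6 115 [44.3 47.8 49.2]
pulley top 463 [43.26604863 44.52326518 45.57033863]
-24 -7.6 -5.3 5.0 5.8 48.5
-20 -14.1 -10.4 10.1 10.1 48.8
-16 -16.9 -15.5 15.1 16.5 48.8
-12 -20.5 -17.5 17.2 19.5 48.2
-8 -21.9 -19.7 19.3 22.2 48.5
-4 -23.3 -21.0 20.6 22.8 48.6
0 -23.8 -21.0 20.4 23.4 48.4
4 -23.1 -20.2 19.6 23.2 48.9
8 -20.8 -18.5 18.2 22.3 48.6
12 -20.0 -15.8 15.2 20.8 48.8
16 -17.1 -10.8 10.2 17.9 48.6
20 -14.9 -0.3 0.4 14.3 48.8
24 -9.3 -0.3 0.4 8.7 48.6
```

The ring stays seated in the groove (top at 48.6 mm) and the pulley stays held down. Now I take the pliers back to the stand.

Request:
step_arm --increments '[[[0,0,0.5],[0,0,0]],[[0,0,1.2],[0,0,0]],[[0,0,1.5],[0,0,0]],[[-1.5,1,0.2],[0,0,4.4]],[[-2.5,1.5,0],[0,0,4.4]],[[-3,1.9,0],[0,0,4.4]],[[-3,1.9,0],[0,0,4.4]],[[-3,1.9,0],[0,0,4.4]],[[-2.6,1.6,0],[0,0,4.4]],[[-2,1.1,0],[0,0,4.4]]]'

```text
clock: 33.2
tool_pos: [0.413, 0.1705, 0.1872]
eef_rot: [-0.177, 0.984, -0.008, 0.002]
contact_force: [0.3, 0.6, -2.3]
opening: 0.586
finger_force: 12.3
```

Request:
step_arm --increments '[[[0,0,0],[0,0,0]],[[0,0,0],[0,0,0]],[[0,0,0],[0,0,0]],[[0,0,0],[0,0,0]],[[0,0,0],[0,0,0]],[[0,0,0],[0,0,0]],[[0,0,0],[0,0,0]],[[0,0,0],[0,0,0]],[[0,0,0],[0,0,0]],[[0,0,0],[0,0,0]]]' --fingers 0.59 --grip_force 30

```text
clock: 34.2
tool_pos: [0.4142, 0.1691, 0.186]
eef_rot: [-0.175, 0.985, -0.009, 0.001]
contact_force: [-1.0, -0.0, -1.8]
opening: 0.593
finger_force: 12.2
```

```bash
python3 - <<'E'
from h import *
c,C,T=tips('w22',-100,-28)
s,ts,X,Y=tool();print(np.degrees(np.arctan2(Y[1],Y[0])))
k=(abs(C[...,2]-.058)<.003)&(abs(C[...,0]-.414)<.05)&(abs(C[...,1]-.1695)<.05)
q=(C[k][:,:2]*1000).astype(np.float32);print(k.sum(),cv2.minAreaRect(q))
# world horizontal positions of lever edges: vertical-frame
Xh=np.array([X[0],X[1],0]);Xh/=np.linalg.norm(Xh);Yh=np.array([Xh[1],-Xh[0],0]);rel=(C-ts)*1000
x=rel@Xh;y=rel@Yh;z=rel[...,2]
for a in(-96,-92,-88,-84,-80,-76,-72,-68,-64):
    w=(abs(z-a)<2)&(abs(x)<4)&(abs(y)<20)
    if w.sum()>8:
        Y_=y[w];print(a,Y_.min().round(1),Y_.max().round(1),'mid',((Y_.min()+Y_.max())/2).round(2),'x',np.median(x[w]).round(2))
E
```

```text
[0.4142 0.1691 0.186 ] [-9.388e-01 -3.445e-01  1.000e-04] [-0.3444  0.9387 -0.0174] 34.2 [-1.  -0.  -1.8] 0.5934092916150695
-98 L -10.2 -5.8 R 8.5 13.7 x 1.7 1.7 12 14
-94 L -10.8 -5.8 R 8.4 13.4 x 1.6 1.7 15 14
-90 L -10.6 -5.7 R 8.2 13.3 x 1.6 1.8 16 16
-86 L -10.5 -4.9 R 7.4 13.1 x 1.6 1.6 15 19
-82 L -10.3 -4.8 R 7.3 12.8 x 1.7 1.8 19 17
-78 L -10.8 -4.8 R 6.5 12.6 x 1.8 1.8 18 18
-74 L -10.7 -4.0 R 5.8 12.4 x 1.7 1.8 26 24
-70 L -10.5 -3.3 R 5.7 12.1 x 1.7 1.8 25 24
-66 L -10.3 -3.3 R 5.0 12.0 x 1.7 1.7 28 26
-62 L -10.2 -2.6 R 4.2 11.7 x 1.6 1.7 27 27
-58 L -10.0 -0.1 R 5.3 11.6 x 1.9 1.8 10 13
-54 L -9.1 1.1 R 1.6 10.0 x 3.6 3.6 32 29
-50 L -15.5 -1.9 R 4.0 16.9 x 3.7 3.6 44 43
-46 L -15.9 -4.2 R 5.1 17.4 x 3.3 3.3 75 69
-42 L -15.3 1.0 R 1.5 17.2 x 3.3 3.0 80 90
-38 L -12.1 1.5 R 1.5 13.2 x 3.5 3.5 74 61
-34 L -13.3 1.5 R 2.0 14.0 x 2.7 2.8 122 106
-30 L -14.2 1.5 R 2.0 15.3 x 1.2 1.6 209 161
110.15023579222088
2243 ((413.96087646484375, 169.5155029296875), (34.61111068725586, 56.104366302490234), 19.90826988220215)
-96 -12.5 11.8 mid -0.33 x 1.65
-92 -12.2 11.7 mid -0.29 x 1.64
-88 -12.0 11.5 mid -0.24 x 1.64
-84 -11.9 11.3 mid -0.27 x 1.67
-80 -11.6 11.3 mid -0.16 x 1.75
-76 -12.1 11.2 mid -0.47 x 1.75
-72 -11.8 10.3 mid -0.74 x 1.63
-68 -11.5 10.9 mid -0.31 x 1.74
-64 -11.4 10.7 mid -0.36 x 1.64
```

Request:
step_arm --increments '[[[-0.15,0.02,0],[0,0,-0.3]],[[0,0,-0.8],[0,0,0]],[[0,0,-1],[0,0,0]],[[0,0,-0.8],[0,0,0]],[[0,0,-0.4],[0,0,0]],[[0,0,-0.4],[0,0,0]],[[0,0,-0.4],[0,0,0]],[[0,0,-0.4],[0,0,0]],[[0,0,0],[0,0,0]],[[0,0,0],[0,0,0]]]'

```text
clock: 35.25
tool_pos: [0.4127, 0.1693, 0.144]
eef_rot: [-0.172, 0.985, -0.009, 0.001]
contact_force: [1.1, -0.1, -1.4]
opening: 0.596
finger_force: 12.2
```

In the pocket with no contact. I continue down.

Request:
step_arm --increments '[[[0,0,-0.6],[0,0,0]],[[0,0,-0.6],[0,0,0]],[[0,0,-0.6],[0,0,0]],[[0,0,-0.6],[0,0,0]],[[0,0,-0.5],[0,0,0]],[[0,0,-0.25],[0,0,0]],[[0,0,-0.1],[0,0,0]],[[0,0,0],[0,0,0]],[[0,0,0],[0,0,0]],[[0,0,0],[0,0,0]]]'

```text
clock: 36.25
tool_pos: [0.4129, 0.1693, 0.1117]
eef_rot: [-0.172, 0.985, -0.008, 0.002]
contact_force: [0.2, 0.5, -1.4]
opening: 0.595
finger_force: 12.2
```

Request:
step_arm --increments '[[[0,0,-0.05],[0,0,0]],[[0,0,-0.05],[0,0,0]],[[0,0,-0.05],[0,0,0]],[[0,0,0],[0,0,0]],[[0,0,0],[0,0,0]],[[0,0,0],[0,0,0]],[[0,0,0],[0,0,0]],[[0,0,0],[0,0,0]],[[0,0,0],[0,0,0]],[[0,0,0],[0,0,0]]]'

```text
clock: 37.25
tool_pos: [0.4127, 0.1693, 0.11]
eef_rot: [-0.172, 0.985, -0.009, 0.001]
contact_force: [-0.1, -0.7, -2.0]
opening: 0.59
finger_force: 12.2
```

Request:
step_arm --increments '[[[0,0,-0.05],[0,0,0]],[[0,0,-0.05],[0,0,0]],[[0,0,0],[0,0,0]],[[0,0,0],[0,0,0]],[[0,0,0],[0,0,0]],[[0,0,0],[0,0,0]],[[0,0,0],[0,0,0]],[[0,0,0],[0,0,0]],[[0,0,0],[0,0,0]],[[0,0,0],[0,0,0]]]'

```text
clock: 38.25
tool_pos: [0.4133, 0.1695, 0.1096]
eef_rot: [-0.172, 0.985, -0.008, 0.002]
contact_force: [0.3, -0.8, 6.1]
opening: 0.591
finger_force: 13.1
```

Request:
step_arm --increments '[[[0,0,0.03],[0,0,0]],[[0,0,0],[0,0,0]],[[0,0,0],[0,0,0]],[[0,0,0],[0,0,0]],[[0,0,0],[0,0,0]],[[0,0,0],[0,0,0]],[[0,0,0],[0,0,0]],[[0,0,0],[0,0,0]],[[0,0,0],[0,0,0]],[[0,0,0],[0,0,0]]]' --fingers 0.9

```text
clock: 39.25
tool_pos: [0.4127, 0.1693, 0.1093]
eef_rot: [-0.172, 0.985, -0.009, 0.001]
contact_force: [0.6, 0.1, -0.5]
opening: 0.899
finger_force: 0.0
```

Request:
step_arm --increments '[[[0,0,0.5],[0,0,0]],[[0,0,1],[0,0,0]],[[0,0,1.5],[0,0,0]],[[0,0,2],[0,0,0]],[[0,0,2],[0,0,0]],[[0,0,2],[0,0,0]],[[0,0,1],[0,0,0]],[[0,0,0],[0,0,0]],[[0,0,0],[0,0,0]],[[0,0,0],[0,0,0]]]'

```text
clock: 40.25
tool_pos: [0.4122, 0.1689, 0.2086]
eef_rot: [-0.172, 0.985, -0.009, 0.001]
contact_force: [0.5, 0.8, 0.2]
opening: 0.898
finger_force: 0.0
```

```bash
python3 - <<'E'
from h import *
s,ts,X,Y=tool();print(ts,s['contact_force'],s['clock'])
snap('wrist','w30');c=load('w30');C=cloud(c);hsv=cv2.cvtColor(c['p'],cv2.COLOR_RGB2HSV)
m=((hsv[...,0]<8)|(hsv[...,0]>172))&(hsv[...,1]>140)&(C[...,2]>.09)&(np.hypot(C[...,0]-.414,C[...,1]-.17)<.06)
Z=C[m];print('handles',m.sum(),Z.min(0),Z.max(0))
snap('scene','s2');c=load('s2');C=cloud(c);x,y,z=(C[...,0]-.5685)*1e3,(C[...,1]-.0645)*1e3,C[...,2]*1e3
rr=np.hypot(x,y)
for lo,hi in((0,16),(20.5,23.5),(26,28)):
    k=(rr>lo)&(rr<hi)&(z>38)&(z<62);print(lo,k.sum(),np.percentile(z[k],[10,50,90]).round(1))
E
```

```text
[0.41222059 0.16891745 0.20856804] [0.49575623 0.7620472  0.16164859] 40.25
handles 1342 [0.39891526 0.14153379 0.10170666] [0.428438   0.19745096 0.15331496]
0 171 [57.3 58.6 59.8]
20.5 87 [44.8 48.5 50.7]
26 98 [39.  43.9 47.1]
```

```bash
python3 -c "
from plant import r
print(r.finish_job())"
```

```text
the job is handed in; nothing more can be done
None
```

The ring is closed in the spindle's groove with the pulley held down, and the pliers are back upright in their stand. The job was handed in at about 40 s, and the highest push I read on the pulley was about 13 N.

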